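# Put the soap blocks away in the tight-lidded tin

## Robot

A 7-joint arm with a two-finger parallel gripper is mounted at the origin on the work surface. World frame = base frame: x ahead of the robot, y to its left, z up, the work surface at z = 0. Lengths are in m, angles in rad, forces in N, time in s.
With the tool pointing down it reaches from about 0.425 to 0.875 m from the base axis. Payload 4.7 kg.
Tool frame: the origin (TCP) lies at the very end of the fingers, on their centre line; the grasp point (between the pads) lies 19 mm behind it; z points along the fingers, y is the line along which they close (so a half turn about z gives the same grasp; the last joint's range is limited). The gripper opens to 87 mm and grips with 3 to 60 N. Pads are 19 mm wide; open, the fingers measure 117 mm over their backs; the gripper's body (75 mm by 190 mm) begins 51 mm behind the grasp point.
Start: joints at [-1.226, 0.321, -0.07, 1.45, 0.023, 1.371, -0.057], TCP at [0.211, 0.615, 0.223] pointing down, gripper open.
Joint ranges: [-2.86, 2.86], [-0.3, 2.09], [-1.38, 1.24], [0.06, 2.45], [-1.56, 4.7], [0.09, 2.05], [-2.69, 2.69]. Speed limits (rad/s): [2.57, 2.57, 3.14, 3.14, 3.14, 3.14, 3.14].

## Interface

Orientations are given as a rotation vector (axis times angle).
In Python, from bench import ctrl gives the robot as it stands.
- The arm moves only by the tool jog_arm, never from a script. Its argument "commands" is a list of rows, each a list of 7 numbers: the opening, from 0 (shut) to 1 (fully open), then the shift along the world's x, y, z scaled (see below), then the turn, a rotation vector about the world's x, y, z scaled (see below). A call has exactly 5 rows; each row is the pose to reach, as a shift and turn from the pose commanded when the call began; what a row does not reach only later rows make up. The controller multiplies each number of a shift by 0.5 m and each number of a turn by 30 degrees. A row lasts 1/12 s, in which the tool goes at most 41.7 mm and 7.16 degrees, less where a joint would pass 70% of its speed; a pose out of reach is approached as far as the arm can. A call with a number of a shift or a turn outside -1 to 1 is refused whole. A call with a gripper value outside its range is refused whole. The fingers move at their own pace and stop on an object; "grip_force" is the grip in N (left out, the last holds). Time passes only in rows, so rows that repeat a pose let the fingers close, or fill a call up. It gives the time, the measured TCP pose, the force, the opening and the grip force at its end, in the units of the state.
- ctrl.get_state(): the state, without advancing time (a new reading comes with each control period).
- ctrl.get_image(name): name is "scene" or "top" or "wrist"; returns a dict with "frame" (420x560x3 uint8, red, green, blue), "vfov" (degrees; the focal length in pixels is half the picture's height over the tangent of half this angle, whatever the lens; pixels are square), "cx", "cy" (the principal point, pixels), "camera_from_world" (4x4, takes a point from world to camera coordinates); the wrist camera has in their place "mount" (4x4, takes a point from camera to tool coordinates, whose origin is the TCP and whose axes are the flange's). Camera axes: x right, y down, z forward; pixel columns grow to the right and rows downward; lengths in m; the calibration is good to about 2 mm. A picture is of the moment at which its call begins: read the wrist's pose just before it. There is no depth.
- ctrl.close_job(): hands the job in; it is judged then, once.
The state is a dict: "time": time; "joint_positions": joint angles; "qd": joint speeds; "joint_torque": joint torques, N m; "position": TCP position; "tool_rot": TCP orientation; "ft_force": force on the tool from outside, world axes, zero at the start; "torque": the same for the moment, N m; "grip_width": opening from 0.0 (shut) to 1.0 (fully open); "grip_force": force on a finger pad.
Only numpy, scipy, OpenCV 4.12 (cv2) and the standard library are available. Lean on these libraries where they do the work, as an engineer would, in place of code of your own. Each camera call takes 0.05 s, during which the arm holds its last target. There are 200 camera calls.

## Task

Put all the loose laundry soap blocks away in the green tin: first slide the yellow gate of its cradle fully shut over the tin's foot so that the tin is held down, then draw the tight lid straight up off the tin and stand it the right way up on the blue mat. Lay every soap block flat on the floor of the tin, side by side and none on top of another, then take the lid from the mat and push it fully home on the tin again, and last slide the gate fully open. The tin stays in its cradle throughout, and nothing else on the drainboard is knocked over or pushed about.

Things in the scene. Friction and masses are not known exactly. Their poses are not given: they have to be found in the camera images.
- cradle: Fixed grey cradle, 144 mm (x) by 404 mm (y), placed and turned differently each start. Origin at the drainboard, below the middle of the tin's place; reaches from y = -266 to +138 mm. The tin stands on its 6 mm plate between 16 mm high rails. At the +y end a fixed lip already reaches over the tin's foot; at the -y end the gate slides along y.
- gate (a joint): Position of the yellow sliding gate (metres): 0 = fully open, the foot of the tin is free; 0.036 = fully shut against its stop, the gate's edge overlaps the tin's foot by 12 mm and holds it down. Grows as the gate moves along the cradle's +y, towards the tin. Slides with about 2 N friction and stays where it is left.
- gate_handle (a point): Middle of the top of the gate's upright black handle: a rib 14 mm thick (cradle's x), 40 mm long (cradle's y), 52 mm tall, rising from the gate's plate (18 mm above the drainboard) to 70 mm. On the cradle's y axis at y = -230 mm when open, -194 mm when shut (its near end then 62 mm from the lid's side). Axes are the cradle's.
- tin: Base of the green tin, loose, about 0.4 kg, standing in the cradle with up to 2.5 mm play. Origin at the middle of its underside, 6 mm above the drainboard; axes nearly the cradle's. Foot plate 128 (x) x 260 (y) x 5 mm sticks out beyond the 3 mm walls; outside of the walls 114 (x) x 214 (y) mm, rim 62 mm above the origin.
- tin_floor (a point): Middle of the tin's inner floor, 5 mm above the tin's origin; axes the tin's. Inside 108 (x) x 208 (y) x 57 mm deep. Three soap blocks fit side by side lying along x, spaced 62 mm along y, with room for fingers between.
- tin_strip (a point): Middle of one of two sprung steel strips on the outsides of the tin's long walls, 52 mm above its origin. They press on the lid's skirt, so the lid drags with about 5 to 15 N both ways, more than the empty tin weighs: an unheld tin comes up with the lid.
- lid: Tin's lid, loose, about 0.25 kg, green, white panel on top. Origin at the middle of its open lower edge's plane; axes the tin's (half a turn is the same). 124 (x) x 224 (y) mm, lowest 8 mm flared to 132 x 232; skirt 50 mm deep, top face 54 mm above origin; 2 mm play round the tin's walls, 3 mm more at the mouth. Fully home its origin is 12 mm above the tin's; free when raised 50 mm.
- lid_handle (a point): Middle of the top of the lid's wooden rib handle, 86 mm above the lid's origin. The rib is 16 mm thick (x), 70 mm long (y) and 32 mm tall.
- mat: Fixed blue mat where the lid is to be stood, 260 (x) x 160 (y) x 4 mm, origin at the middle of its underside on the drainboard; the lid fits on it with the lid's long side along the mat's long side.
- soap1: Oblong block of yellowish laundry soap, 90 x 32 x 32 mm with a square section, about 100 g, lying on the drainboard. Origin at its centre (16 mm above what it lies on); x along its 90 mm length. May be absent in a run (no pose then).
- soap2: Oblong block of yellowish laundry soap, 90 x 32 x 32 mm with a square section, about 100 g, lying on the drainboard. Origin at its centre (16 mm above what it lies on); x along its 90 mm length. May be absent in a run (no pose then).
- soap3: Oblong block of yellowish laundry soap, 90 x 32 x 32 mm with a square section, about 100 g, lying on the drainboard. Origin at its centre (16 mm above what it lies on); x along its 90 mm length. May be absent in a run (no pose then).
- soap4: Oblong block of yellowish laundry soap, 90 x 32 x 32 mm with a square section, about 100 g, lying on the drainboard. Origin at its centre (16 mm above what it lies on); x along its 90 mm length. May be absent in a run (no pose then).
- bucket: Orange plastic bucket, 216 mm across the rim, 200 mm tall, wire bail; a bystander. Origin at the middle of its underside.
- measuring_cup: White plastic measuring cup, 84 mm across, 85 mm tall; a bystander. Origin at the middle of its underside.
- soap_dish: White ceramic soap dish, 130 x 90 x 24 mm; a bystander, the soap does not go there. Origin at the middle of its underside.
- clothespin: Wooden clothespin, 75 x 14 x 10 mm; a bystander. Origin at the middle of its underside, x along its length.
- tub: Closed white plastic tub with a black flip-top lid, 118 x 158 x 114 mm; a bystander. Origin at the middle of its underside.
- brush: Scrubbing brush with a handle, lying down; a bystander.
Not all that is in view belongs to the job. Leave any purple look-alike of the soap3 alone.

How it is judged:
On the way, in this order (a step that is already met when the one before it is completed fails the run):
1. the gate is shut over the tin's foot with the lid still on (value of joint gate above 0.03 m and z of lid in the frame of tin between 0.005 and 0.016 m and horizontal distance between lid and tin below 0.006 m and angle between lid's own z axis and vertical below 0.05 rad), for 0.2 s.
2. the lid is drawn up clear of the tin with the gate shut (value of joint gate above 0.03 m and distance of tin from where it was at the start of the episode below 0.015 m and z of lid in the frame of tin above 0.07 m), for 0.2 s.
3. the lid stands upright on the mat, let go (horizontal distance between lid and mat below 0.06 m and height (world z) of lid below 0.012 m and angle between lid's own z axis and vertical below 0.08 rad and linear speed of lid below 0.02 m/s and contact force between lid and the fingers below 0.1 N), for 0.2 s.
4. all soap blocks lie on the floor of the tin, the gate still shut (value of joint gate above 0.03 m and x of soap1 in the frame of tin between -0.05 and 0.05 m and y of soap1 in the frame of tin between -0.1 and 0.1 m and z of soap1 in the frame of tin between 0.01 and 0.032 m and x of soap2 in the frame of tin between -0.05 and 0.05 m and y of soap2 in the frame of tin between -0.1 and 0.1 m and z of soap2 in the frame of tin between 0.01 and 0.032 m and x of soap3 in the frame of tin between -0.05 and 0.05 m and y of soap3 in the frame of tin between -0.1 and 0.1 m and z of soap3 in the frame of tin between 0.01 and 0.032 m and x of soap4 in the frame of tin between -0.05 and 0.05 m and y of soap4 in the frame of tin between -0.1 and 0.1 m and z of soap4 in the frame of tin between 0.01 and 0.032 m), for 0.2 s.
5. the lid is fully home again, the gate still shut (all of step 1), for 0.2 s.
6. the gate is fully open (value of joint gate below 0.007 m), for 0.2 s.
At the end, for the whole second after the job is handed in: The gate is open (within 7 mm), the lid is fully home on the tin (within 4 mm in height, 6 mm sideways, level), all soap blocks that are present lie on the tin's floor, the tin stands upright in its cradle within 15 mm of where it started, and all is at rest (value of joint gate below 0.007 m and z of lid in the frame of tin between 0.005 and 0.016 m and horizontal distance between lid and tin below 0.006 m and angle between each of lid, tin's own z axis and vertical below 0.05 rad and x of soap1 in the frame of tin between -0.05 and 0.05 m and y of soap1 in the frame of tin between -0.1 and 0.1 m and z of soap1 in the frame of tin between 0.01 and 0.032 m and x of soap2 in the frame of tin between -0.05 and 0.05 m and y of soap2 in the frame of tin between -0.1 and 0.1 m and z of soap2 in the frame of tin between 0.01 and 0.032 m and x of soap3 in the frame of tin between -0.05 and 0.05 m and y of soap3 in the frame of tin between -0.1 and 0.1 m and z of soap3 in the frame of tin between 0.01 and 0.032 m and x of soap4 in the frame of tin between -0.05 and 0.05 m and y of soap4 in the frame of tin between -0.1 and 0.1 m and z of soap4 in the frame of tin between 0.01 and 0.032 m and distance of tin from where it was at the start of the episode below 0.015 m and linear speed of each of soap1, soap2, soap3, soap4, lid, tin below 0.02 m/s); the robot touches nothing.
It fails at once if the tin is pulled up out of its cradle or shifted by more than 20 mm (distance of tin from where it was at the start of the episode above 0.02 m).
It fails at once if a bystander is pushed more than 60 mm (distance of any of bucket, measuring_cup, soap_dish, clothespin, tub, brush from where it was at the start of the episode above 0.06 m).
It fails at once if the bucket, the cup or the tub is knocked over (angle between any of bucket, measuring_cup, tub's own z axis and vertical above 0.6 rad).
Of soap1, soap2, soap3, soap4 only 2 to 3 are there at a start; the rules pass over those that are not, and their reading is None.
At some moment in a run one of soap1, soap2, soap3, soap4 may be knocked a few centimetres aside while the robot is not near it.
It also fails if it takes over 210 s, if anything falls off the work surface, if the arm or the gripper's body presses on something with over 40 N, if the wrist force passes 120 N, or if a joint passes its speed limit or range.

## Working session

There is one attempt and no reset: what is moved stays moved. The work goes in short steps, Python scripts to look and compute and a tool call to move; the robot and the scene stay as the last step left them, time stands still between calls to the robot, and variables do not carry over. Pictures are saved under pics/ and viewed, at most 14 in all, crops included, and the job is handed in when it is done.

Besides the shell and the picture viewer there is one more tool, called after "Call:" by a JSON object that holds its "op" and its "data". jog_arm: Moves the arm, as the interface text tells. Shifts and turns lie within -1 to 1; 1 stands for 0.5 m of shift or 30 degrees of turn. Its arguments: {"type":"object","properties":{"commands":{"type":"array","items":{"type":"array","items":{"type":"number","minimum":-1,"maximum":1}}},"grip_force":{"type":"number"}},"required":["commands"]}

```bash
mkdir -p pics; ls
python3 - <<'E'
from bench import ctrl
import cv2,numpy as np
s=ctrl.get_state();print({k:np.round(v,3) for k,v in s.items()})
for n in("scene","top"):
    im=ctrl.get_image(n);print(n,im["vfov"],im["cx"],im["cy"]);print(np.round(im["camera_from_world"],3).tolist())
    cv2.imwrite(f"pics/{n}0.png",im["frame"][:,:,::-1])
im=ctrl.get_image("wrist");print(im["vfov"],im["cx"],im["cy"],np.round(im["mount"],3).tolist())
E
```

```text
pics
{'time': np.float64(0.0), 'joint_positions': array([-1.226,  0.322, -0.07 ,  1.452,  0.023,  1.371, -0.057]), 'qd': array([ 0.   , -0.   ,  0.   ,  0.   ,  0.001, -0.   ,  0.002]), 'joint_torque': array([ 0.0000e+00, -4.9126e+01, -4.0400e-01, -3.1253e+01, -6.4000e-02,
        4.3000e-02,  0.0000e+00]), 'position': array([0.211, 0.614, 0.221]), 'tool_rot': array([-5.170e-01, -3.099e+00,  3.000e-03]), 'ft_force': array([-0.054, -0.01 , -0.214]), 'torque': array([-0.028, -0.02 ,  0.02 ]), 'grip_force': np.float64(0.0), 'grip_width': np.float64(1.003)}
scene 43.18735519355059 282.7543806288763 210.65534478206516
[[0.093, 0.996, -0.006, -0.041], [0.654, -0.066, -0.754, -0.286], [-0.751, 0.066, -0.657, 2.188], [0.0, 0.0, 0.0, 1.0]]
top 56.54248137244099 284.02013599048814 211.22278926519996
[[0.011, -1.0, 0.001, 0.006], [-0.99, -0.011, -0.138, 0.532], [0.138, 0.0, -0.99, 1.225], [0.0, 0.0, 0.0, 1.0]]
59.737736190425004 283.78203080260545 206.164834198926 [[-0.0, -0.961, -0.277, 0.076], [1.0, -0.001, 0.001, -0.002], [-0.002, -0.277, 0.961, -0.162], [0.0, 0.0, 0.0, 1.0]]
```

View pics/top0.png

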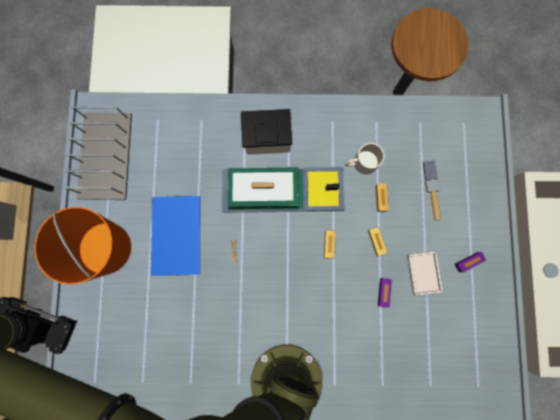

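View pics/scene0.png

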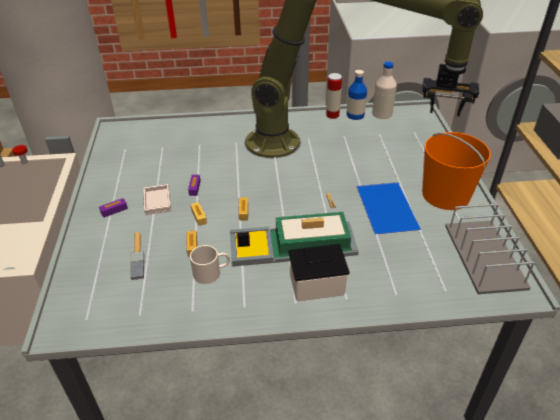

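Top view: gate handle is black at (333,187), lid handle at (262,185), mat at (176,235). Soap candidates: yellow at (382,197), (330,244), (378,241), all three to be taken. The purple ones at (385,292) and (471,262) are look-alikes and stay. The clothespin (235,251), brush handle (435,205) and soap dish (425,272) aren't soap. The scene view agrees.

```bash
cat > h.py <<'E'
from bench import ctrl
import cv2,numpy as np
from scipy.spatial.transform import Rotation as R
def cam(n):
    s=ctrl.get_state(); im=ctrl.get_image(n); f=210/np.tan(np.radians(im["vfov"])/2)
    if n=="wrist":
        T=np.eye(4);T[:3,:3]=R.from_rotvec(s["tool_rot"]).as_matrix();T[:3,3]=s["position"];M=T@im["mount"]
    else: M=np.linalg.inv(im["camera_from_world"])
    return im["frame"],f,im["cx"],im["cy"],M
def ray(c,uv,z):
    _,f,cx,cy,M=c; uv=np.atleast_2d(np.array(uv,float))
    d=np.c_[(uv[:,0]-cx)/f,(uv[:,1]-cy)/f,np.ones(len(uv))]@M[:3,:3].T
    o=M[:3,3]; return (o+d*((z-o[2])/d[:,2])[:,None])[:,:2]
def blobs(c,lo,hi,z,amin=60,roi=None):
    """HSV mask contours -> list of (pixel centre, world centre, (long,short) mm, long-axis angle deg)"""
    hsv=cv2.cvtColor(c[0],cv2.COLOR_RGB2HSV);m=cv2.inRange(hsv,np.array(lo),np.array(hi))
    if roi: k=np.zeros_like(m);x0,y0,x1,y1=roi;k[y0:y1,x0:x1]=1;m*=k
    out=[]
    for q in cv2.findContours(m,cv2.RETR_EXTERNAL,cv2.CHAIN_APPROX_NONE)[0]:
        if cv2.contourArea(q)<amin: continue
        p=q[:,0,:]; w=ray(c,p,z); (x,y),_,_=r=cv2.minAreaRect((w*1000).astype(np.float32))
        b=cv2.boxPoints(r); e=[b[1]-b[0],b[2]-b[1]]; e.sort(key=np.linalg.norm)
        out.append((p.mean(0).round(0),np.round([x,y],1),np.round([np.linalg.norm(e[1]),np.linalg.norm(e[0])]),round(np.degrees(np.arctan2(e[1][1],e[1][0]))%180,1)))
    return out
def show(t,l):
    print(t); [print("  ",*a) for a in l]
E
python3 - <<'E'
from h import *
c=cam("top")
for uv in [(382,208),(330,234),(333,187),(325,182),(262,185),(262,175),(175,230),(385,285),(230,205)]:
    print(uv,cv2.cvtColor(c[0][uv[1]:uv[1]+1,uv[0]:uv[0]+1],cv2.COLOR_RGB2HSV)[0,0])
show("soap",blobs(c,(12,90,110),(32,255,255),.032,60,(300,160,420,270)))
show("gate",blobs(c,(26,180,120),(32,255,255),.018))
show("ghandle",blobs(c,(0,0,0),(180,255,50),.07,20,(310,170,345,205)))
show("panel",blobs(c,(0,0,170),(180,60,255),.072,200,(225,165,302,212)))
show("lid",blobs(c,(60,80,20),(95,255,160),.072,200,(215,160,310,215)))
show("lhandle",blobs(c,(5,60,60),(25,255,255),.104,30,(240,172,285,198)))
show("mat",blobs(c,(105,150,60),(125,255,255),.004,500))
i=c[0][140:280,215:415];cv2.imwrite("pics/crop1.png",cv2.resize(i,None,fx=4,fy=4,interpolation=2)[:,:,::-1])
E
```

```text
(382, 208) [ 20 150 222]
(330, 234) [ 22 141 223]
(333, 187) [150   9  29]
(325, 182) [ 28 204 226]
(262, 185) [ 18 113 190]
(262, 175) [ 66   5 232]
(175, 230) [108 188 217]
(385, 285) [ 11 124 162]
(230, 205) [ 77 145  97]
soap
   [329. 244.] [ 429.9 -133.7] [87. 32.] 179.6
   [377. 241.] [ 438.5 -288.7] [87. 34.] 17.2
   [382. 197.] [ 583.2 -306.5] [87. 35.] 2.5
   [324. 188.] [ 611.3 -115.1] [114.  99.] 0.1
gate
   [324. 188.] [ 614.1 -116. ] [108.  93.] 0.6
ghandle
   [332. 187.] [ 606.8 -139.7] [32. 13.] 90.6
panel
   [262. 186.] [607.4  82.3] [190.  90.] 90.6
lid
   [265. 188.] [601.3  73.3] [236. 129.] 90.6
lhandle
   [262. 185.] [603.8  80.7] [68. 13.] 90.6
mat
   [175. 235.] [454.8 368.9] [257. 156.] 2.3
```

View pics/crop1.png

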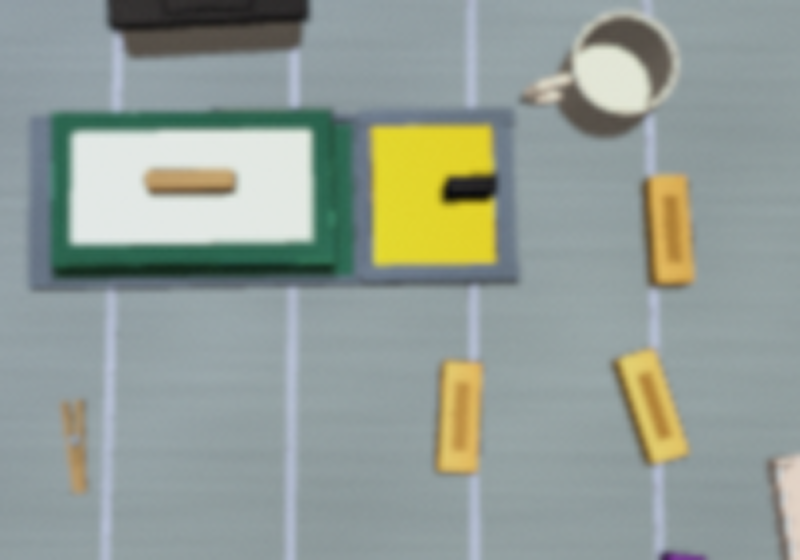

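The crop shows the closed tin, the gate with its black handle and three yellow soaps at crop (668,230), (458,415) and (652,405). They match the described size and are the ones to take. Next I go above the gate handle.

Call:
{"op": "jog_arm", "data": {"commands": [[1, 0.05, -0.06, 0.1, 0, 0, -0.1], [1, 0.08, -0.14, 0.1, 0, 0, -0.25], [1, 0.12, -0.22, 0.1, 0, 0, -0.38], [1, 0.16, -0.3, 0.1, 0, 0, -0.47], [1, 0.16, -0.3, 0.1, 0, 0, -0.47]]}}

```text
time: 0.62
position: [0.2946, 0.4603, 0.2734]
tool_rot: [0.904, 3.006, -0.0]
ft_force: [1.1, -0.1, -0.2]
grip_width: 1.0
grip_force: 0.0
```

Call:
{"op": "jog_arm", "data": {"commands": [[1, 0.04, -0.07, 0, 0, 0, -0.1], [1, 0.08, -0.15, 0, 0, 0, -0.25], [1, 0.12, -0.22, 0, 0, 0, -0.45], [1, 0.16, -0.3, 0, 0, 0, -0.6], [1, 0.16, -0.3, 0, 0, 0, -0.6]]}}

```text
time: 1.03
position: [0.3758, 0.3068, 0.2731]
tool_rot: [1.373, 2.822, -0.002]
ft_force: [-0.1, -0.8, 0.7]
grip_width: 0.998
grip_force: 0.0
```

Call:
{"op": "jog_arm", "data": {"commands": [[1, 0.04, -0.07, 0, 0, 0, -0.1], [1, 0.08, -0.15, 0, 0, 0, -0.25], [1, 0.12, -0.22, 0, 0, 0, -0.45], [1, 0.16, -0.3, 0, 0, 0, -0.6], [1, 0.16, -0.3, 0, 0, 0, -0.6]]}}

```text
time: 1.45
position: [0.4545, 0.1564, 0.273]
tool_rot: [1.797, 2.573, -0.001]
ft_force: [0.2, -1.0, 0.7]
grip_width: 1.002
grip_force: 0.0
```

Call:
{"op": "jog_arm", "data": {"commands": [[1, 0.04, -0.07, 0, 0, 0, -0.1], [1, 0.08, -0.15, 0, 0, 0, -0.25], [1, 0.12, -0.22, 0, 0, 0, -0.45], [1, 0.16, -0.3, 0, 0, 0, -0.6], [1, 0.16, -0.3, 0, 0, 0, -0.6]]}}

```text
time: 1.87
position: [0.5332, 0.006, 0.2729]
tool_rot: [2.175, 2.26, -0.003]
ft_force: [-0.8, -1.4, 0.3]
grip_width: 0.996
grip_force: 0.0
```

Call:
{"op": "jog_arm", "data": {"commands": [[1, 0.02, -0.07, 0, 0, 0, -0.05], [1, 0.04, -0.15, 0, 0, 0, -0.08], [1, 0.04, -0.22, 0, 0, 0, -0.1], [1, 0.04, -0.22, 0, 0, 0, -0.1], [1, 0.04, -0.22, 0, 0, 0, -0.1]]}}

```text
time: 2.28
position: [0.5507, -0.0978, 0.2725]
tool_rot: [2.227, 2.215, -0.001]
ft_force: [-0.3, 0.9, 0.1]
grip_width: 1.001
grip_force: 0.0
```

Run:
```python
from h import *
s=ctrl.get_state();print(s["position"].round(4),s["tool_rot"].round(3),s["joint_positions"].round(2))
c=cam("wrist");cv2.imwrite("pics/w1.png",c[0][:,:,::-1])
show("ghandle",blobs(c,(0,0,0),(180,255,50),.07,200))
show("gate",blobs(c,(26,150,120),(32,255,255),.018,500))
```

```text
[ 0.5507 -0.0978  0.2725] [ 2.227e+00  2.215e+00 -1.000e-03] [-0.46  0.11  0.65  1.62 -0.07  1.43  0.19]
ghandle
   [298. 332.] [ 544. -287.] [697. 235.] 179.7
   [339. 213.] [ 607.6 -136.6] [49. 17.] 92.4
   [527.  42.] [777.4  27.6] [73. 63.] 93.5
gate
   [336. 184.] [ 610.9 -116.3] [117.  99.] 1.2
```

View pics/w1.png

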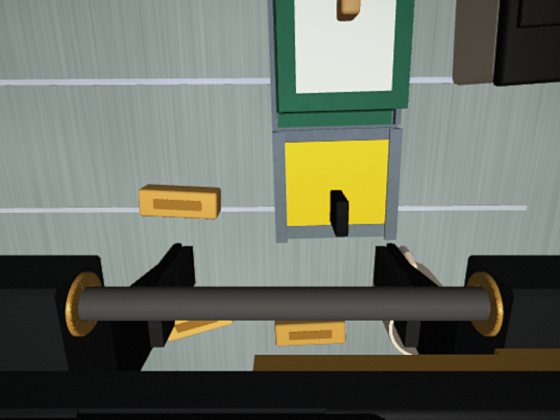

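The picture shows the handle top's far end near (341,235), with the handle at about x 0.609, y -0.141, so the gate starts a little off full open. I grip the handle across its 14 mm thickness.

Call:
{"op": "jog_arm", "data": {"commands": [[0.6, 0.07, -0.05, 0, 0, 0, 0.01], [0.6, 0.116, -0.086, -0.05, 0, 0, 0.01], [0.6, 0.116, -0.086, -0.12, 0, 0, 0.01], [0.6, 0.116, -0.086, -0.2, 0, 0, 0.01], [0.6, 0.116, -0.086, -0.26, 0, 0, 0.01]]}}

```text
time: 2.75
position: [0.6086, -0.1354, 0.139]
tool_rot: [-2.211, -2.228, 0.002]
ft_force: [-0.2, 0.8, -1.1]
grip_width: 0.707
grip_force: 0.0
```

Call:
{"op": "jog_arm", "data": {"commands": [[0.6, 0, 0, -0.06, 0, 0, 0], [0.6, 0, 0, -0.12, 0, 0, 0], [0.6, 0, 0, -0.18, 0, 0, 0], [0.6, 0, 0, -0.22, 0, 0, 0], [0.6, 0, 0, -0.224, 0, 0, 0]]}}

```text
time: 3.17
position: [0.606, -0.1342, 0.0256]
tool_rot: [-2.207, -2.225, 0.007]
ft_force: [-1.1, 0.3, -0.4]
grip_width: 0.603
grip_force: 0.0
```

Call:
{"op": "jog_arm", "data": {"commands": [[0, 0, 0, 0, 0, 0, 0], [0, 0, 0, 0, 0, 0, 0], [0, 0, 0, 0, 0, 0, 0], [0, 0, 0, 0, 0, 0, 0], [0, 0, 0, 0, 0, 0, 0]], "grip_force": 15}}

```text
time: 3.58
position: [0.6102, -0.1383, 0.0321]
tool_rot: [2.215, 2.225, 0.003]
ft_force: [-0.4, 0.1, 0.7]
grip_width: 0.306
grip_force: 0.0
```

Call:
{"op": "jog_arm", "data": {"commands": [[0, 0, 0, 0, 0, 0, 0], [0, 0, 0, 0, 0, 0, 0], [0, 0, 0, 0, 0, 0, 0], [0, 0, 0, 0, 0, 0, 0], [0, 0, 0, 0, 0, 0, 0]]}}

```text
time: 4.0
position: [0.6114, -0.1383, 0.0315]
tool_rot: [2.213, 2.224, 0.004]
ft_force: [4.9, -1.0, -1.9]
grip_width: 0.159
grip_force: 15.0
```

Call:
{"op": "jog_arm", "data": {"commands": [[0, 0, 0.01, 0, 0, 0, 0], [0, 0, 0.02, 0, 0, 0, 0], [0, 0, 0.03, 0, 0, 0, 0], [0, 0, 0.04, 0, 0, 0, 0], [0, 0, 0.045, 0, 0, 0, 0]]}}

```text
time: 4.42
position: [0.6109, -0.1157, 0.0315]
tool_rot: [2.213, 2.225, 0.003]
ft_force: [5.1, -2.9, -0.0]
grip_width: 0.164
grip_force: 15.0
```

Call:
{"op": "jog_arm", "data": {"commands": [[0, 0, 0.004, 0, 0, 0, 0], [0, 0, 0.008, 0, 0, 0, 0], [0, 0, 0.012, 0, 0, 0, 0], [0, 0, 0.012, 0, 0, 0, 0], [0, 0, 0.012, 0, 0, 0, 0]]}}

```text
time: 4.83
position: [0.6107, -0.1098, 0.0314]
tool_rot: [2.214, 2.225, 0.003]
ft_force: [5.0, -0.5, 0.0]
grip_width: 0.158
grip_force: 15.0
```

Call:
{"op": "jog_arm", "data": {"commands": [[0, 0, 0.004, 0, 0, 0, 0], [0, 0, 0.008, 0, 0, 0, 0], [0, 0, 0.012, 0, 0, 0, 0], [0, 0, 0.012, 0, 0, 0, 0], [0, 0, 0.012, 0, 0, 0, 0]]}}

```text
time: 5.25
position: [0.6107, -0.1097, 0.0315]
tool_rot: [2.214, 2.217, -0.003]
ft_force: [6.2, -10.5, -2.7]
grip_width: 0.167
grip_force: 15.0
```

Call:
{"op": "jog_arm", "data": {"commands": [[0, 0, 0.003, 0, 0, 0, 0], [0, 0, 0.006, 0, 0, 0, 0], [0, 0, 0.008, 0, 0, 0, 0], [0, 0, 0.008, 0, 0, 0, 0], [0, 0, 0.008, 0, 0, 0, 0]]}}

```text
time: 5.67
position: [0.6107, -0.1095, 0.0315]
tool_rot: [2.213, 2.211, -0.007]
ft_force: [8.3, -15.7, -5.3]
grip_width: 0.161
grip_force: 15.0
```

Call:
{"op": "jog_arm", "data": {"commands": [[0.6, 0, -0.015, 0, 0, 0, 0], [0.6, 0, -0.015, 0, 0, 0, 0], [0.6, 0, -0.015, 0, 0, 0, 0], [0.6, 0, -0.015, 0.03, 0, 0, 0], [0.6, 0, -0.015, 0.1, 0, 0, 0]]}}

```text
time: 6.08
position: [0.6043, -0.1048, 0.0759]
tool_rot: [-2.208, -2.221, 0.011]
ft_force: [-0.4, 0.0, -0.2]
grip_width: 0.456
grip_force: 0.0
```

Call:
{"op": "jog_arm", "data": {"commands": [[0.6, 0, 0, 0.08, 0, 0, 0], [0.6, 0, 0, 0.16, 0, 0, 0], [0.6, 0, 0, 0.24, 0, 0, 0], [0.6, 0, 0, 0.32, 0, 0, 0], [0.6, 0, 0.05, 0.36, 0, 0, 0]]}}

```text
time: 6.5
position: [0.6091, -0.0877, 0.2661]
tool_rot: [2.221, 2.214, 0.003]
ft_force: [-0.4, -1.1, 1.1]
grip_width: 0.595
grip_force: 0.0
```

Call:
{"op": "jog_arm", "data": {"commands": [[0.6, 0, 0.07, 0.02, 0, 0, 0], [0.6, 0, 0.14, 0.04, 0, 0, 0], [0.6, 0, 0.22, 0.05, 0, 0, 0], [0.6, 0, 0.32, 0.05, 0, 0, 0], [0.6, 0, 0.32, 0.05, 0, 0, 0]]}}

```text
time: 6.92
position: [0.6073, 0.0895, 0.2849]
tool_rot: [-2.197, -2.237, -0.003]
ft_force: [-0.7, 2.3, -0.1]
grip_width: 0.604
grip_force: 0.0
```

Run:
```python
from h import *
s=ctrl.get_state();print(s["position"].round(4),s["tool_rot"].round(3))
c=cam("wrist");cv2.imwrite("pics/w2.png",c[0][:,:,::-1])
show("lhandle",blobs(c,(8,60,60),(25,255,255),.104,200,(100,50,500,250)))
show("panel",blobs(c,(0,0,160),(180,60,255),.072,3000))
show("gate",blobs(c,(26,150,120),(32,255,255),.018,500))
t=cam("top");show("ghandle",blobs(t,(0,0,0),(180,255,60),.07,20,(310,170,345,205)));show("gate top",blobs(t,(26,180,120),(32,255,255),.018))
```

```text
[0.6073 0.0895 0.2849] [-2.197 -2.237 -0.003]
lhandle
   [282. 189.] [604.7  82.4] [71. 16.] 91.3
   [121.  88.] [458.1 173.6] [39. 13.] 5.5
panel
   [282. 178.] [604.9  79.9] [191.  91.] 91.3
   [278. 112.] [587.9 109.3] [608. 291.] 1.1
gate
ghandle
   [323. 187.] [ 606.5 -112.7] [35. 13.] 90.6
gate top
   [314. 188.] [610.4 -86.8] [115.  93.] 0.3
```

View pics/w2.png

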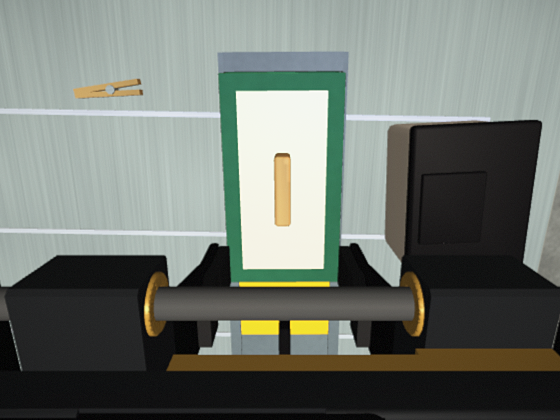

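The picture shows the lid handle at (282,189) measuring 71x16 mm as described, at x 0.605, y 0.081. The gate is shut (its handle moved 28 mm to the stop). I descend on the lid handle.

Call:
{"op": "jog_arm", "data": {"commands": [[0.6, -0.008, 0.008, -0.06, 0, 0, 0], [0.6, -0.008, 0.008, -0.12, 0, 0, 0], [0.6, -0.008, 0.008, -0.18, 0, 0, 0], [0.6, -0.008, 0.008, -0.24, 0, 0, 0], [0.6, -0.008, 0.008, -0.26, 0, 0, 0]]}}

```text
time: 7.43
position: [0.6015, 0.0803, 0.1507]
tool_rot: [-2.215, -2.222, 0.012]
ft_force: [-0.9, -0.4, -1.0]
grip_width: 0.599
grip_force: 0.0
```

Call:
{"op": "jog_arm", "data": {"commands": [[0.6, 0, 0, -0.05, 0, 0, 0], [0.6, 0, 0, -0.1, 0, 0, 0], [0.6, 0, 0, -0.13, 0, 0, 0], [0.6, 0, 0, -0.135, 0, 0, 0], [0.6, 0, 0, -0.135, 0, 0, 0]]}}

```text
time: 7.85
position: [0.6045, 0.081, 0.0878]
tool_rot: [-2.217, -2.225, 0.003]
ft_force: [-0.7, 0.5, -0.3]
grip_width: 0.597
grip_force: 0.0
```

Call:
{"op": "jog_arm", "data": {"commands": [[0.6, 0, 0, 0, 0, 0, 0], [0.6, 0, 0, 0, 0, 0, 0], [0.6, 0, 0, 0, 0, 0, 0], [0.6, 0, 0, 0, 0, 0, 0], [0.6, 0, 0, 0, 0, 0, 0]]}}

```text
time: 8.27
position: [0.6055, 0.0819, 0.0888]
tool_rot: [2.216, 2.226, 0.002]
ft_force: [-0.3, 0.0, 0.4]
grip_width: 0.607
grip_force: 0.0
```

Call:
{"op": "jog_arm", "data": {"commands": [[0.6, 0, 0, -0.01, 0, 0, 0.02], [0.6, 0, 0, -0.026, 0, 0, 0.02], [0.3, 0, 0, -0.026, 0, 0, 0.02], [0, 0, 0, -0.026, 0, 0, 0.02], [0, 0, 0, -0.026, 0, 0, 0.02]], "grip_force": 45}}

```text
time: 8.68
position: [0.605, 0.0817, 0.0747]
tool_rot: [-2.205, -2.238, 0.001]
ft_force: [0.2, 0.6, -0.6]
grip_width: 0.452
grip_force: 0.0
```

Call:
{"op": "jog_arm", "data": {"commands": [[0, 0, 0, 0, 0, 0, 0], [0, 0, 0, 0, 0, 0, 0], [0, 0, 0, 0, 0, 0, 0], [0, 0, 0, 0, 0, 0, 0], [0, 0, 0, 0, 0, 0, 0]]}}

```text
time: 9.1
position: [0.6053, 0.0818, 0.0753]
tool_rot: [2.204, 2.238, 0.0]
ft_force: [-0.1, -1.0, 0.1]
grip_width: 0.176
grip_force: 45.0
```

Call:
{"op": "jog_arm", "data": {"commands": [[0, 0, 0, 0, 0, 0, 0], [0, 0, 0, 0, 0, 0, 0], [0, 0, 0, 0, 0, 0, 0], [0, 0, 0, 0, 0, 0, 0], [0, 0, 0, 0, 0, 0, 0]]}}

```text
time: 9.52
position: [0.6053, 0.0818, 0.0753]
tool_rot: [2.205, 2.238, 0.001]
ft_force: [-0.2, -1.1, 1.5]
grip_width: 0.176
grip_force: 45.0
```

Gripped. Home reference for the lid: TCP (0.6053, 0.0818, 0.0753). I draw it straight up.

Call:
{"op": "jog_arm", "data": {"commands": [[0, 0, 0, 0.01, 0, 0, 0], [0, 0, 0, 0.02, 0, 0, 0], [0, 0, 0, 0.03, 0, 0, 0], [0, 0, 0, 0.04, 0, 0, 0], [0, 0, 0, 0.05, 0, 0, 0]]}}

```text
time: 9.93
position: [0.6044, 0.0817, 0.0999]
tool_rot: [-2.204, -2.237, 0.002]
ft_force: [1.2, -0.4, -8.0]
grip_width: 0.183
grip_force: 45.0
```

Call:
{"op": "jog_arm", "data": {"commands": [[0, 0, 0, 0.012, 0, 0, 0], [0, 0, 0, 0.024, 0, 0, 0], [0, 0, 0, 0.036, 0, 0, 0], [0, 0, 0, 0.048, 0, 0, 0], [0, 0, 0, 0.06, 0, 0, 0]]}}

```text
time: 10.35
position: [0.6059, 0.0818, 0.1318]
tool_rot: [2.204, 2.237, 0.003]
ft_force: [0.6, -0.2, -2.3]
grip_width: 0.183
grip_force: 45.0
```

Call:
{"op": "jog_arm", "data": {"commands": [[0, 0, 0, 0.03, 0, 0, 0], [0, 0, 0, 0.06, 0, 0, 0], [0, 0, 0, 0.1, 0, 0, 0], [0, 0, 0, 0.1, 0, 0, 0], [0, 0, 0, 0.1, 0, 0, 0]]}}

```text
time: 10.77
position: [0.6063, 0.0818, 0.1816]
tool_rot: [2.204, 2.236, 0.005]
ft_force: [0.0, 0.1, -3.8]
grip_width: 0.18
grip_force: 45.0
```

Call:
{"op": "jog_arm", "data": {"commands": [[0, 0, 0, 0.06, 0, 0, 0.2], [0, -0.03, 0.03, 0.1, 0, 0, 0.4], [0, -0.06, 0.06, 0.1, 0, 0, 0.6], [0, -0.08, 0.08, 0.1, 0, 0, 0.8], [0, -0.1, 0.1, 0.1, 0, 0, 1]]}}

```text
time: 11.18
position: [0.5539, 0.1327, 0.2291]
tool_rot: [-1.542, -2.736, 0.001]
ft_force: [0.1, 0.2, -2.8]
grip_width: 0.183
grip_force: 45.0
```

Call:
{"op": "jog_arm", "data": {"commands": [[0, -0.02, 0.02, 0, 0, 0, 0.2], [0, -0.04, 0.04, 0, 0, 0, 0.4], [0, -0.06, 0.06, 0, 0, 0, 0.6], [0, -0.08, 0.08, 0, 0, 0, 0.8], [0, -0.1, 0.1, 0, 0, 0, 1]]}}

```text
time: 11.6
position: [0.5039, 0.182, 0.2286]
tool_rot: [-0.782, -3.041, 0.002]
ft_force: [0.6, 0.3, -2.7]
grip_width: 0.175
grip_force: 45.0
```

Call:
{"op": "jog_arm", "data": {"commands": [[0, -0.01, 0.02, 0, 0, 0, 0.2], [0, -0.02, 0.04, 0, 0, 0, 0.4], [0, -0.04, 0.06, 0, 0, 0, 0.6], [0, -0.05, 0.1, 0, 0, 0, 0.83], [0, -0.06, 0.12, 0, 0, 0, 1]]}}

```text
time: 12.02
position: [0.4736, 0.2437, 0.2286]
tool_rot: [0.035, -3.139, -0.001]
ft_force: [-0.6, 0.6, -2.4]
grip_width: 0.18
grip_force: 45.0
```

Call:
{"op": "jog_arm", "data": {"commands": [[0, -0.01, 0.05, 0, 0, 0, 0.04], [0, -0.02, 0.1, 0, 0, 0, 0.04], [0, -0.03, 0.16, 0, 0, 0, 0.04], [0, -0.04, 0.21, 0, 0, 0, 0.04], [0, -0.04, 0.234, 0, 0, 0, 0.04]]}}

```text
time: 12.43
position: [0.452, 0.3642, 0.2287]
tool_rot: [0.062, -3.138, -0.002]
ft_force: [-0.7, 0.9, -2.2]
grip_width: 0.183
grip_force: 45.0
```

Call:
{"op": "jog_arm", "data": {"commands": [[0, 0, 0, 0, 0, 0, 0], [0, 0, 0, 0, 0, 0, 0], [0, 0, 0, 0, 0, 0, 0], [0, 0, 0, 0, 0, 0, 0], [0, 0, 0, 0, 0, 0, 0]]}}

```text
time: 12.85
position: [0.4559, 0.3573, 0.2302]
tool_rot: [-0.052, 3.141, -0.0]
ft_force: [0.1, 0.2, -2.3]
grip_width: 0.184
grip_force: 45.0
```

Run:
```python
from h import *
s=ctrl.get_state();print(s["position"].round(4),s["tool_rot"].round(3),s["joint_positions"].round(2))
i=cam("scene");t=cam("top");cv2.imwrite("pics/s3.png",np.hstack([i[0][60:360,260:560],t[0][100:400,0:400]])[:,:,::-1])
```

```text
[0.4559 0.3573 0.2302] [-0.052  3.141 -0.   ] [-0.92  0.17  0.24  1.63 -0.04  1.35  0.93]
```

View pics/s3.png

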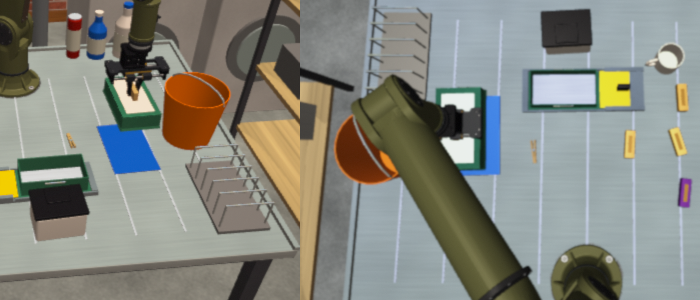

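The tin stands open in the cradle and the lid is held over the mat, clear of the bucket. I lower it.

Call:
{"op": "jog_arm", "data": {"commands": [[0, 0, 0, -0.05, 0, 0, 0], [0, 0, 0, -0.1, 0, 0, 0], [0, 0, 0, -0.16, 0, 0, 0], [0, 0, 0, -0.22, 0, 0, 0], [0, 0, 0, -0.27, 0, 0, 0]]}}

```text
time: 13.37
position: [0.4548, 0.358, 0.0934]
tool_rot: [0.055, -3.141, 0.001]
ft_force: [-0.0, 0.5, -2.6]
grip_width: 0.18
grip_force: 45.0
```

Call:
{"op": "jog_arm", "data": {"commands": [[0, 0, 0, -0.03, 0, 0, 0], [0, 0, 0, -0.05, 0, 0, 0], [0, 0, 0, -0.06, 0, 0, 0], [0, 0, 0, -0.066, 0, 0, 0], [0, 0, 0, -0.067, 0, 0, 0]]}}

```text
time: 13.78
position: [0.4557, 0.359, 0.0621]
tool_rot: [-0.056, 3.14, 0.001]
ft_force: [-0.4, -0.5, -2.3]
grip_width: 0.176
grip_force: 45.0
```

Call:
{"op": "jog_arm", "data": {"commands": [[0, 0, 0, -0.002, 0, 0, 0], [0, 0, 0, -0.002, 0, 0, 0], [0, 0, 0, -0.002, 0, 0, 0], [0, 0, 0, -0.002, 0, 0, 0], [0, 0, 0, -0.002, 0, 0, 0]]}}

```text
time: 14.2
position: [0.456, 0.3595, 0.0618]
tool_rot: [-0.056, 3.139, 0.003]
ft_force: [1.2, 0.2, 2.3]
grip_width: 0.185
grip_force: 45.0
```

Call:
{"op": "jog_arm", "data": {"commands": [[0.3, 0, 0, 0, 0, 0, 0], [0.6, 0, 0, 0, 0, 0, 0], [0.6, 0, 0, 0, 0, 0, 0], [0.6, 0, 0, 0, 0, 0, 0], [0.6, 0, 0, 0, 0, 0, 0]]}}

```text
time: 14.62
position: [0.455, 0.3587, 0.0604]
tool_rot: [0.056, -3.141, 0.0]
ft_force: [0.2, 0.8, -0.3]
grip_width: 0.474
grip_force: 0.0
```

Call:
{"op": "jog_arm", "data": {"commands": [[0.6, 0, 0, 0.03, 0, 0, 0], [0.6, 0, 0, 0.08, 0, 0, 0], [0.6, 0, 0, 0.16, 0, 0, 0], [0.6, 0, 0, 0.24, 0, 0, 0], [0.6, 0, 0, 0.32, 0, 0, 0]]}}

```text
time: 15.03
position: [0.4547, 0.3584, 0.222]
tool_rot: [0.056, -3.14, 0.001]
ft_force: [-1.0, 0.8, 0.1]
grip_width: 0.599
grip_force: 0.0
```

Call:
{"op": "jog_arm", "data": {"commands": [[0.6, 0, -0.05, 0.06, 0, 0, 0], [1, 0, -0.12, 0.1, 0, 0, -0.2], [1, 0, -0.2, 0.1, 0, 0, -0.4], [1, 0, -0.28, 0.1, 0, 0, -0.6], [1, 0, -0.36, 0.1, 0, 0, -0.8]]}}

```text
time: 15.45
position: [0.455, 0.1771, 0.2711]
tool_rot: [0.605, 3.082, 0.002]
ft_force: [1.4, -0.2, 0.1]
grip_width: 0.822
grip_force: 0.0
```

Call:
{"op": "jog_arm", "data": {"commands": [[1, 0, -0.07, 0, 0, 0, -0.2], [1, 0, -0.15, 0, 0, 0, -0.4], [1, 0, -0.22, 0, 0, 0, -0.6], [1, 0, -0.3, 0, 0, 0, -0.8], [1, 0, -0.36, 0, 0, 0, -1]]}}

```text
time: 15.87
position: [0.4546, -0.0048, 0.2707]
tool_rot: [1.387, 2.819, 0.0]
ft_force: [-0.0, -0.4, 0.0]
grip_width: 0.998
grip_force: 0.0
```

Run:
```python
from h import *
s=ctrl.get_state();print(s["position"].round(4),s["tool_rot"].round(3),s["joint_positions"].round(2))
c=cam("top")
show("soap",blobs(c,(12,90,110),(32,255,255),.032,60,(300,160,420,270)))
show("panel",blobs(c,(0,0,160),(180,60,255),.058,200,(140,180,215,290)))
show("lhandle",blobs(c,(5,60,60),(25,255,255),.09,30,(140,180,215,290)))
show("floor",blobs(c,(0,0,120),(180,60,255),.011,200,(225,165,302,212)))
show("gate",blobs(c,(26,180,120),(32,255,255),.018))
cv2.imwrite("pics/t4.png",c[0][100:340,100:480,::-1].repeat(2,0).repeat(2,1))
```

```text
[ 0.4546 -0.0048  0.2707] [1.387 2.819 0.   ] [-0.62 -0.16  0.52  1.85  0.08  1.43  0.53]
soap
   [330. 243.] [ 429.9 -135.3] [87. 29.] 179.8
   [377. 241.] [ 438.5 -288.7] [87. 34.] 17.2
   [318. 213.] [530. -98.] [97. 23.] 7.1
   [326. 197.] [ 579.5 -124.6] [51. 25.] 5.9
   [382. 197.] [ 583.2 -306.3] [87. 35.] 2.5
   [314. 176.] [648.6 -87. ] [96. 41.] 88.4
panel
   [177. 234.] [454.7 350.7] [350. 238.] 2.0
lhandle
   [172. 232.] [456.6 356.8] [68. 15.] 2.8
floor
   [260. 185.] [608.2  80.5] [209. 105.] 90.6
   [249. 183.] [613.6  83.2] [255. 156.] 90.6
gate
   [326. 197.] [ 583.7 -122.9] [47. 20.] 179.8
   [314. 177.] [649.  -86.6] [93. 37.] 90.6
```

View pics/t4.png

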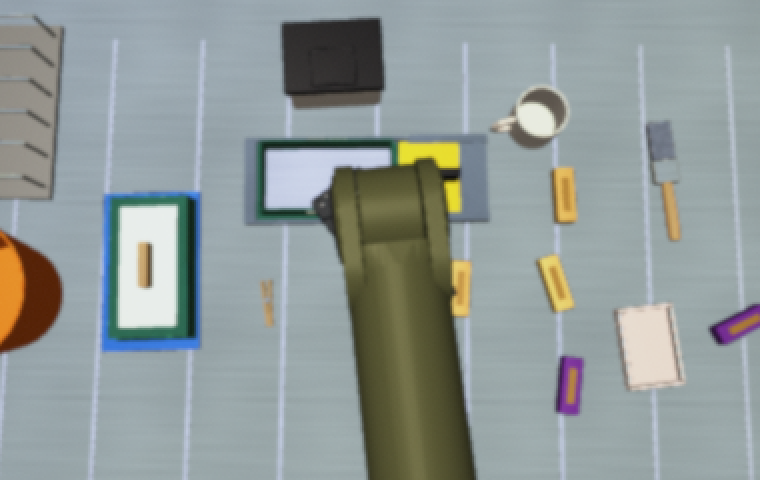

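The picture shows the lid standing inside the mat (crop (145,265)), the tin open with the gate shut, and the three soaps unmoved. The tin's centre is about (0.606, 0.0815). I turn the tool for soap A at (0.430,-0.134).

Call:
{"op": "jog_arm", "data": {"commands": [[1, 0, -0.05, 0, 0, 0, -0.23], [1, 0, -0.1, 0, 0, 0, -0.46], [1, 0, -0.15, 0, 0, 0, -0.69], [1, 0, -0.2, 0, 0, 0, -0.92], [1, 0, -0.258, 0, 0, 0, -1]]}}

```text
time: 16.33
position: [0.4551, -0.1304, 0.2706]
tool_rot: [-2.064, -2.368, -0.001]
ft_force: [0.4, -0.5, 0.1]
grip_width: 0.998
grip_force: 0.0
```

Call:
{"op": "jog_arm", "data": {"commands": [[1, 0, 0, 0, 0, 0, -0.23], [1, 0, 0, 0, 0, 0, -0.46], [1, 0, 0, 0, 0, 0, -0.69], [1, 0, 0, 0, 0, 0, -0.92], [1, 0, 0, 0, 0, 0, -1]]}}

```text
time: 16.75
position: [0.4551, -0.13, 0.2705]
tool_rot: [-2.608, -1.751, -0.0]
ft_force: [-1.0, 0.0, 0.1]
grip_width: 0.998
grip_force: 0.0
```

Call:
{"op": "jog_arm", "data": {"commands": [[1, 0, 0, 0, 0, 0, -0.23], [1, 0, 0, 0, 0, 0, -0.46], [1, 0, 0, 0, 0, 0, -0.69], [1, 0, 0, 0, 0, 0, -0.92], [1, 0, 0, 0, 0, 0, -1]]}}

```text
time: 17.17
position: [0.4551, -0.13, 0.2705]
tool_rot: [-2.972, -1.017, 0.0]
ft_force: [0.9, 0.3, 0.0]
grip_width: 1.001
grip_force: 0.0
```

Call:
{"op": "jog_arm", "data": {"commands": [[1, 0, 0, 0, 0, 0, -0.23], [1, 0, 0, 0, 0, 0, -0.46], [1, 0, 0, 0, 0, 0, -0.69], [1, 0, 0, 0, 0, 0, -0.92], [1, 0, 0, 0, 0, 0, -1]]}}

```text
time: 17.58
position: [0.4551, -0.13, 0.2705]
tool_rot: [-3.134, -0.213, 0.0]
ft_force: [-0.2, -0.2, 0.4]
grip_width: 1.003
grip_force: 0.0
```

Call:
{"op": "jog_arm", "data": {"commands": [[1, 0, 0, 0, 0, 0, -0.23], [1, 0, 0, 0, 0, 0, -0.25], [1, 0, 0, 0, 0, 0, -0.25], [1, 0, 0, 0, 0, 0, -0.25], [1, 0, 0, 0, 0, 0, -0.25]]}}

```text
time: 18.0
position: [0.4551, -0.1302, 0.2706]
tool_rot: [3.141, 0.018, -0.0]
ft_force: [0.6, 0.8, 0.6]
grip_width: 0.997
grip_force: 0.0
```

Run:
```python
from h import *
s=ctrl.get_state();print(s["position"].round(4),s["tool_rot"].round(3),s["joint_positions"].round(2))
c=cam("wrist");cv2.imwrite("pics/w5.png",c[0][:,:,::-1])
show("soap w",blobs(c,(12,90,110),(26,255,255),.032,600))
c=cam("top")
show("soap",blobs(c,(12,90,110),(25,255,255),.032,60,(300,160,420,270)))
```

```text
[ 0.4551 -0.1302  0.2706] [ 3.141  0.018 -0.   ] [-0.35 -0.11  0.54  1.81  0.06  1.42 -1.39]
soap w
   [288. 193.] [ 428.5 -136.6] [89. 31.] 176.8
   [425. 186.] [ 438.9 -290.7] [90. 32.] 17.4
   [460.  48.] [ 582.1 -308.8] [89. 31.] 2.6
soap
   [329. 248.] [ 417.1 -133.6] [61. 32.] 179.6
```

View pics/w5.png

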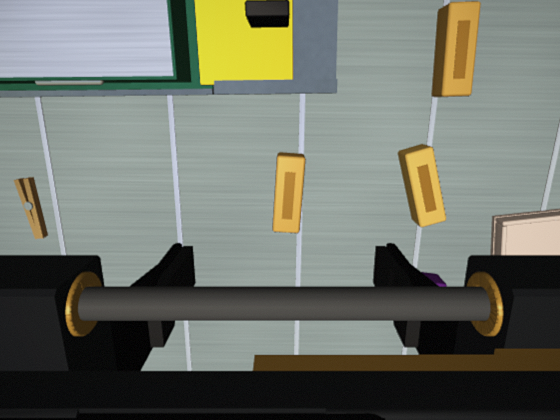

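All three soaps measure 90x32 mm from the wrist view, at pixels (288,193), (425,186) and (460,48). I pick soap A.

Call:
{"op": "jog_arm", "data": {"commands": [[1, -0.03, -0.01, -0.05, 0, 0, -0.07], [1, -0.052, -0.01, -0.12, 0, 0, -0.07], [1, -0.052, -0.01, -0.2, 0, 0, -0.07], [1, -0.052, -0.01, -0.28, 0, 0, -0.07], [1, -0.052, -0.01, -0.36, 0, 0, -0.07]]}}

```text
time: 18.52
position: [0.4292, -0.1351, 0.0895]
tool_rot: [-3.141, 0.041, -0.003]
ft_force: [0.5, 1.3, -0.9]
grip_width: 1.002
grip_force: 0.0
```

Call:
{"op": "jog_arm", "data": {"commands": [[1, 0, 0, -0.05, 0, 0, 0], [1, 0, 0, -0.1, 0, 0, 0], [1, 0, 0, -0.14, 0, 0, 0], [1, 0, 0, -0.16, 0, 0, 0], [1, 0, 0, -0.167, 0, 0, 0]]}}

```text
time: 18.93
position: [0.4278, -0.1351, 0.0056]
tool_rot: [3.141, -0.042, -0.005]
ft_force: [-0.2, 0.0, 0.4]
grip_width: 1.002
grip_force: 0.0
```

Call:
{"op": "jog_arm", "data": {"commands": [[0.25, 0, 0, 0, 0, 0, 0], [0.25, 0, 0, 0, 0, 0, 0], [0.25, 0, 0, 0, 0, 0, 0], [0.25, 0, 0, 0, 0, 0, 0], [0.25, 0, 0, 0, 0, 0, 0]], "grip_force": 20}}

```text
time: 19.35
position: [0.43, -0.1353, 0.008]
tool_rot: [-3.141, 0.042, -0.003]
ft_force: [0.3, -0.0, 0.1]
grip_width: 0.706
grip_force: 0.0
```

Call:
{"op": "jog_arm", "data": {"commands": [[0.25, 0, 0, 0, 0, 0, 0], [0.25, 0, 0, 0, 0, 0, 0], [0.25, 0, 0, 0, 0, 0, 0], [0.25, 0, 0, 0, 0, 0, 0], [0.25, 0, 0, 0, 0, 0, 0]]}}

```text
time: 19.77
position: [0.4292, -0.1352, 0.0071]
tool_rot: [3.141, -0.042, -0.0]
ft_force: [-0.4, 0.1, 1.1]
grip_width: 0.367
grip_force: 19.8
```

Call:
{"op": "jog_arm", "data": {"commands": [[0.25, 0, 0, 0.06, 0, 0, 0], [0.25, 0, 0, 0.12, 0, 0, 0], [0.25, 0, 0, 0.18, 0, 0, 0], [0.25, 0.03, 0.03, 0.24, 0, 0, 0.03], [0.25, 0.08, 0.08, 0.26, 0, 0, 0.073]]}}

```text
time: 20.18
position: [0.4701, -0.0982, 0.1414]
tool_rot: [-3.141, -0.009, -0.009]
ft_force: [1.4, -1.0, -0.6]
grip_width: 0.368
grip_force: 19.8
```

Call:
{"op": "jog_arm", "data": {"commands": [[0.25, 0.05, 0.045, 0, 0, 0, 0], [0.25, 0.11, 0.09, 0, 0, 0, 0], [0.25, 0.16, 0.14, 0, 0, 0, 0], [0.25, 0.22, 0.185, 0, 0, 0, 0], [0.25, 0.274, 0.229, 0, 0, 0, 0]]}}

```text
time: 20.6
position: [0.6072, 0.0211, 0.1365]
tool_rot: [-3.141, -0.019, 0.001]
ft_force: [0.2, -0.7, -1.1]
grip_width: 0.366
grip_force: 19.8
```

Call:
{"op": "jog_arm", "data": {"commands": [[0.25, 0, 0, 0, 0, 0, 0], [0.25, 0, 0, -0.03, 0, 0, 0], [0.25, 0, 0, -0.06, 0, 0, 0], [0.25, 0, 0, -0.08, 0, 0, 0], [0.25, 0, 0, -0.08, 0, 0, 0]]}}

```text
time: 21.02
position: [0.6038, 0.0191, 0.0941]
tool_rot: [3.141, 0.017, -0.009]
ft_force: [-0.2, 0.4, -1.4]
grip_width: 0.371
grip_force: 19.8
```

Call:
{"op": "jog_arm", "data": {"commands": [[0.25, 0, 0, 0, 0, 0, 0], [0.25, 0, 0, 0, 0, 0, 0], [0.25, 0, 0, 0, 0, 0, 0], [0.25, 0, 0, 0, 0, 0, 0], [0.25, 0, 0, 0, 0, 0, 0]]}}

```text
time: 21.43
position: [0.6066, 0.0193, 0.0979]
tool_rot: [-3.141, -0.017, -0.002]
ft_force: [-0.1, 0.8, -1.0]
grip_width: 0.368
grip_force: 19.8
```

Call:
{"op": "jog_arm", "data": {"commands": [[0.25, 0, 0, -0.04, 0, 0, 0], [0.25, 0, 0, -0.08, 0, 0, 0], [0.25, 0, 0, -0.12, 0, 0, 0], [0.25, 0, 0, -0.15, 0, 0, 0], [0.25, 0, 0, -0.158, 0, 0, 0]]}}

```text
time: 21.85
position: [0.605, 0.0193, 0.0175]
tool_rot: [-3.141, -0.017, 0.005]
ft_force: [-10.1, 0.0, 22.8]
grip_width: 0.366
grip_force: 19.9
```

Call:
{"op": "jog_arm", "data": {"commands": [[0.25, 0, 0, 0, 0, 0, 0], [0.25, 0, 0, 0, 0, 0, 0], [0.48, 0, 0, -0.001, 0, 0, 0], [0.48, 0, 0, -0.001, 0, 0, 0], [0.48, 0, 0, -0.001, 0, 0, 0]]}}

```text
time: 22.27
position: [0.6065, 0.0193, 0.0181]
tool_rot: [-3.141, -0.018, -0.001]
ft_force: [-0.1, -0.1, -0.6]
grip_width: 0.463
grip_force: 0.0
```

Call:
{"op": "jog_arm", "data": {"commands": [[0.48, 0, 0, 0, 0, 0, 0], [0.48, 0, 0, 0.03, 0, 0, 0], [0.48, 0, 0, 0.08, 0, 0, 0], [0.48, 0, 0, 0.16, 0, 0, 0], [0.48, 0, 0, 0.24, 0, 0, 0]]}}

```text
time: 22.68
position: [0.605, 0.0191, 0.1379]
tool_rot: [3.141, 0.017, -0.004]
ft_force: [1.5, -0.1, -0.4]
grip_width: 0.48
grip_force: 0.0
```

Call:
{"op": "jog_arm", "data": {"commands": [[0.8, -0.04, -0.07, 0.08, 0, 0, 0.12], [0.8, -0.08, -0.14, 0.16, 0, 0, 0.24], [1, -0.12, -0.21, 0.2, 0, 0, 0.36], [1, -0.17, -0.28, 0.24, 0, 0, 0.48], [1, -0.2, -0.34, 0.24, 0, 0, 0.56]]}}

```text
time: 23.1
position: [0.5198, -0.1283, 0.2534]
tool_rot: [3.104, 0.483, 0.007]
ft_force: [0.6, -0.4, 1.1]
grip_width: 0.776
grip_force: 0.0
```

Call:
{"op": "jog_arm", "data": {"commands": [[1, -0.02, -0.07, 0, 0, 0, 0], [1, -0.04, -0.14, 0, 0, 0, 0], [1, -0.06, -0.21, 0, 0, 0, 0], [1, -0.08, -0.25, 0, 0, 0, 0], [1, -0.08, -0.25, 0, 0, 0, 0]]}}

```text
time: 23.52
position: [0.476, -0.2593, 0.251]
tool_rot: [3.105, 0.46, -0.001]
ft_force: [-1.3, -0.9, -0.3]
grip_width: 0.994
grip_force: 0.0
```

Run:
```python
from h import *
s=ctrl.get_state();print(s["position"].round(4),s["tool_rot"].round(3),s["joint_positions"].round(2))
c=cam("wrist")
show("soap w",blobs(c,(12,90,110),(26,255,255),.032,600))
c=cam("top")
show("soap in tin",blobs(c,(12,90,110),(25,255,255),.043,60,(225,165,310,212)))
show("soap",blobs(c,(12,90,110),(25,255,255),.032,60,(300,160,420,270)))
```

```text
[ 0.476  -0.2593  0.251 ] [ 3.105e+00  4.600e-01 -1.000e-03] [-0.18  0.08  0.67  1.7  -0.05  1.38 -0.78]
soap w
   [301. 213.] [ 439.2 -292. ] [88. 31.] 17.0
   [504. 158.] [ 558.7 -475.5] [93. 20.] 6.1
   [362.  86.] [ 582.3 -309.4] [89. 32.] 2.6
soap in tin
   [283. 189.] [605.5  17.7] [89. 26.] 178.5
soap
   [379. 246.] [ 424.9 -293.2] [60. 37.] 20.7
   [381. 193.] [ 596.8 -305.6] [60. 35.] 3.7
```

Call:
{"op": "jog_arm", "data": {"commands": [[1, -0.04, -0.02, -0.05, 0, 0, 0], [1, -0.055, -0.03, -0.12, 0, 0, 0], [1, -0.055, -0.03, -0.2, 0, 0, 0], [1, -0.055, -0.03, -0.28, 0, 0, 0], [1, -0.055, -0.03, -0.35, 0, 0, 0]]}}

```text
time: 24.03
position: [0.4524, -0.2652, 0.0732]
tool_rot: [-3.103, -0.48, -0.001]
ft_force: [0.4, -0.2, -0.1]
grip_width: 0.997
grip_force: 0.0
```

Call:
{"op": "jog_arm", "data": {"commands": [[1, 0, 0, -0.02, 0, 0, 0], [1, 0, 0, -0.04, 0, 0, 0], [1, 0, 0, -0.04, 0, 0, 0], [1, 0, 0, -0.04, 0, 0, 0], [1, 0, 0, -0.04, 0, 0, 0]]}}

```text
time: 24.45
position: [0.4538, -0.2681, 0.0574]
tool_rot: [3.103, 0.477, 0.005]
ft_force: [0.2, -0.7, 0.7]
grip_width: 1.005
grip_force: 0.0
```

Call:
{"op": "jog_arm", "data": {"commands": [[1, -0.03, -0.045, 0, 0, 0, 0], [1, -0.03, -0.045, -0.03, 0, 0, 0], [1, -0.03, -0.045, -0.06, 0, 0, 0], [1, -0.03, -0.045, -0.09, 0, 0, 0], [1, -0.03, -0.045, -0.1, 0, 0, 0]]}}

```text
time: 24.87
position: [0.4373, -0.29, 0.0053]
tool_rot: [-3.105, -0.476, -0.001]
ft_force: [-0.8, 0.2, 0.5]
grip_width: 1.0
grip_force: 0.0
```

Call:
{"op": "jog_arm", "data": {"commands": [[0.25, 0, 0, 0, 0, 0, 0], [0.25, 0, 0, 0, 0, 0, 0], [0.25, 0, 0, 0, 0, 0, 0], [0.25, 0, 0, 0, 0, 0, 0], [0.25, 0, 0, 0, 0, 0, 0]]}}

```text
time: 25.28
position: [0.4377, -0.2904, 0.0062]
tool_rot: [3.105, 0.476, 0.002]
ft_force: [0.5, -0.0, 1.1]
grip_width: 0.706
grip_force: 0.0
```

Call:
{"op": "jog_arm", "data": {"commands": [[0.25, 0, 0, 0, 0, 0, 0], [0.25, 0, 0, 0, 0, 0, 0], [0.25, 0, 0, 0, 0, 0, 0], [0.25, 0, 0, 0, 0, 0, 0], [0.25, 0, 0, 0, 0, 0, 0]]}}

```text
time: 25.7
position: [0.437, -0.2902, 0.0053]
tool_rot: [3.105, 0.476, 0.0]
ft_force: [-0.1, -0.5, 0.6]
grip_width: 0.367
grip_force: 20.0
```

Call:
{"op": "jog_arm", "data": {"commands": [[0.25, 0, 0, 0.06, 0, 0, 0], [0.25, 0, 0, 0.12, 0, 0, 0], [0.25, 0, 0, 0.18, 0, 0, 0], [0.25, 0, 0.03, 0.24, 0, 0, -0.08], [0.25, 0.02, 0.067, 0.27, 0, 0, -0.16]]}}

```text
time: 26.12
position: [0.4462, -0.2593, 0.1436]
tool_rot: [3.122, 0.334, 0.005]
ft_force: [0.8, -0.9, -1.1]
grip_width: 0.366
grip_force: 20.0
```

Call:
{"op": "jog_arm", "data": {"commands": [[0.25, 0.03, 0.06, 0, 0, 0, -0.1], [0.25, 0.06, 0.12, 0, 0, 0, -0.2], [0.25, 0.09, 0.18, 0, 0, 0, -0.3], [0.25, 0.12, 0.24, 0, 0, 0, -0.4], [0.25, 0.15, 0.3, 0, 0, 0, -0.4]]}}

```text
time: 26.53
position: [0.5222, -0.1051, 0.1402]
tool_rot: [-3.141, -0.014, 0.0]
ft_force: [0.2, -0.4, -1.5]
grip_width: 0.367
grip_force: 20.0
```

Call:
{"op": "jog_arm", "data": {"commands": [[0.25, 0.03, 0.06, 0, 0, 0, 0], [0.25, 0.06, 0.12, 0, 0, 0, 0], [0.25, 0.09, 0.18, 0, 0, 0, 0], [0.25, 0.12, 0.24, 0, 0, 0, 0], [0.25, 0.15, 0.3, 0, 0, 0, 0]]}}

```text
time: 26.95
position: [0.5971, 0.045, 0.1399]
tool_rot: [3.141, 0.017, -0.001]
ft_force: [-0.1, 0.1, -1.1]
grip_width: 0.368
grip_force: 20.0
```

Call:
{"op": "jog_arm", "data": {"commands": [[0.25, 0.01, 0.06, 0, 0, 0, 0], [0.25, 0.016, 0.12, 0, 0, 0, 0], [0.25, 0.016, 0.18, 0, 0, 0, 0], [0.25, 0.016, 0.2, 0, 0, 0, 0], [0.25, 0.016, 0.2, 0, 0, 0, 0]]}}

```text
time: 27.37
position: [0.604, 0.1481, 0.1394]
tool_rot: [-3.14, -0.028, 0.003]
ft_force: [-0.3, 0.9, -0.6]
grip_width: 0.368
grip_force: 20.0
```

Call:
{"op": "jog_arm", "data": {"commands": [[0.25, 0, 0, -0.02, 0, 0, 0], [0.25, 0, 0, -0.04, 0, 0, 0], [0.25, 0, 0, -0.05, 0, 0, 0], [0.25, 0, 0, -0.05, 0, 0, 0], [0.25, 0, 0, -0.05, 0, 0, 0]]}}

```text
time: 27.78
position: [0.6046, 0.1417, 0.1145]
tool_rot: [3.141, 0.014, -0.002]
ft_force: [0.7, 0.7, -0.8]
grip_width: 0.366
grip_force: 20.0
```

Call:
{"op": "jog_arm", "data": {"commands": [[0.25, 0, 0, -0.04, 0, 0, 0], [0.25, 0, 0, -0.08, 0, 0, 0], [0.25, 0, 0, -0.12, 0, 0, 0], [0.25, 0, 0, -0.15, 0, 0, 0], [0.25, 0, 0, -0.17, 0, 0, 0]]}}

```text
time: 28.2
position: [0.6043, 0.1426, 0.0289]
tool_rot: [3.141, 0.016, -0.002]
ft_force: [-0.4, -0.1, -0.5]
grip_width: 0.363
grip_force: 20.0
```

Call:
{"op": "jog_arm", "data": {"commands": [[0.25, 0, 0, -0.008, 0, 0, 0], [0.25, 0, 0, -0.016, 0, 0, 0], [0.25, 0, 0, -0.022, 0, 0, 0], [0.25, 0, 0, -0.025, 0, 0, 0], [0.25, 0, 0, -0.025, 0, 0, 0]]}}

```text
time: 28.62
position: [0.6053, 0.1435, 0.0183]
tool_rot: [-3.141, -0.017, -0.001]
ft_force: [-0.7, -0.4, -0.2]
grip_width: 0.372
grip_force: 20.0
```

Call:
{"op": "jog_arm", "data": {"commands": [[0.25, 0, 0, 0, 0, 0, 0], [0.48, 0, 0, 0, 0, 0, 0], [0.48, 0, 0, 0, 0, 0, 0], [0.48, 0, 0, 0, 0, 0, 0], [0.48, 0, 0, 0, 0, 0, 0]]}}

```text
time: 29.03
position: [0.6052, 0.1435, 0.0182]
tool_rot: [-3.141, -0.018, -0.001]
ft_force: [-0.1, -0.1, -0.2]
grip_width: 0.472
grip_force: 0.0
```

Call:
{"op": "jog_arm", "data": {"commands": [[0.48, 0, 0, 0, 0, 0, 0], [0.48, 0, 0, 0.03, 0, 0, 0], [0.48, 0, 0, 0.08, 0, 0, 0], [0.48, 0, 0, 0.16, 0, 0, 0], [0.48, 0, 0, 0.24, 0, 0, 0]]}}

```text
time: 29.45
position: [0.6038, 0.1431, 0.138]
tool_rot: [3.14, 0.017, -0.005]
ft_force: [2.0, 0.2, 0.6]
grip_width: 0.477
grip_force: 0.0
```

Call:
{"op": "jog_arm", "data": {"commands": [[0.8, -0.01, -0.05, 0.06, 0, 0, 0.02], [0.8, -0.02, -0.11, 0.1, 0, 0, 0.04], [1, -0.03, -0.18, 0.12, 0, 0, 0.05], [1, -0.04, -0.25, 0.14, 0, 0, 0.05], [1, -0.05, -0.32, 0.14, 0, 0, 0.05]]}}

```text
time: 29.87
position: [0.5809, -0.0181, 0.2107]
tool_rot: [-3.14, -0.059, -0.007]
ft_force: [1.5, -0.0, 0.2]
grip_width: 0.775
grip_force: 0.0
```

Call:
{"op": "jog_arm", "data": {"commands": [[1, 0, -0.07, 0, 0, 0, 0], [1, 0, -0.14, 0, 0, 0, 0], [1, 0, -0.21, 0, 0, 0, 0], [1, 0, -0.28, 0, 0, 0, 0], [1, 0, -0.35, 0, 0, 0, 0]]}}

```text
time: 30.28
position: [0.5797, -0.1932, 0.2081]
tool_rot: [-3.141, -0.059, -0.001]
ft_force: [-0.1, 0.2, 0.4]
grip_width: 0.992
grip_force: 0.0
```

Call:
{"op": "jog_arm", "data": {"commands": [[1, 0, -0.07, 0, 0, 0, 0], [1, 0, -0.14, 0, 0, 0, 0], [1, 0, -0.16, 0, 0, 0, 0], [1, 0, -0.16, 0, 0, 0, 0], [1, 0, -0.16, 0, 0, 0, 0]]}}

```text
time: 30.7
position: [0.5798, -0.2716, 0.2076]
tool_rot: [-3.14, -0.057, 0.001]
ft_force: [0.5, 1.1, -0.4]
grip_width: 1.001
grip_force: 0.0
```

Run:
```python
from h import *
s=ctrl.get_state();print(s["position"].round(4),s["tool_rot"].round(3),s["joint_positions"].round(2))
c=cam("wrist")
show("soap w",blobs(c,(12,90,110),(26,255,255),.032,600))
c=cam("top")
show("soap in tin",blobs(c,(12,90,110),(25,255,255),.043,60,(225,165,310,212)))
show("soap",blobs(c,(12,90,110),(25,255,255),.032,60,(300,160,420,270)))
```

```text
[ 0.5798 -0.2716  0.2076] [-3.14e+00 -5.70e-02  1.00e-03] [-0.11  0.35  0.65  1.52 -0.21  1.35 -0.98]
soap w
   [495. 206.] [ 563.  -476.1] [91. 19.] 5.8
   [323. 180.] [ 583.2 -309.8] [89. 31.] 2.4
   [ 99. 148.] [611.9 -96.3] [118.  96.] 1.4
soap in tin
   [283. 190.] [605.1  16.3] [89. 26.] 176.4
soap
```

Call:
{"op": "jog_arm", "data": {"commands": [[1, 0.006, -0.05, -0.03, 0, 0, 0], [1, 0.006, -0.074, -0.08, 0, 0, 0], [1, 0.006, -0.074, -0.15, 0, 0, 0], [1, 0.006, -0.074, -0.22, 0, 0, 0], [1, 0.006, -0.074, -0.27, 0, 0, 0]]}}

```text
time: 31.22
position: [0.5828, -0.3052, 0.0698]
tool_rot: [-3.138, -0.063, 0.003]
ft_force: [-0.5, 0.8, 0.2]
grip_width: 1.003
grip_force: 0.0
```

Call:
{"op": "jog_arm", "data": {"commands": [[1, 0, 0, -0.04, 0, 0, 0], [1, 0, 0, -0.08, 0, 0, 0], [1, 0, 0, -0.11, 0, 0, 0], [1, 0, 0, -0.124, 0, 0, 0], [1, 0, 0, -0.124, 0, 0, 0]]}}

```text
time: 31.63
position: [0.5825, -0.3065, 0.0091]
tool_rot: [-3.139, -0.062, 0.004]
ft_force: [1.0, 0.3, 0.5]
grip_width: 1.003
grip_force: 0.0
```

Call:
{"op": "jog_arm", "data": {"commands": [[0.25, 0, 0, 0, 0, 0, 0], [0.25, 0, 0, 0, 0, 0, 0], [0.25, 0, 0, 0, 0, 0, 0], [0.25, 0, 0, 0, 0, 0, 0], [0.25, 0, 0, 0, 0, 0, 0]]}}

```text
time: 32.05
position: [0.5835, -0.3088, 0.0117]
tool_rot: [3.141, 0.058, 0.002]
ft_force: [-0.2, -0.6, -0.6]
grip_width: 0.709
grip_force: 0.0
```

Call:
{"op": "jog_arm", "data": {"commands": [[0.25, 0, 0, 0, 0, 0, 0], [0.25, 0, 0, 0, 0, 0, 0], [0.25, 0, 0, 0, 0, 0, 0], [0.25, 0, 0, 0, 0, 0, 0], [0.25, 0, 0, 0, 0, 0, 0]]}}

```text
time: 32.47
position: [0.5829, -0.3086, 0.0108]
tool_rot: [3.141, 0.059, -0.0]
ft_force: [0.6, -0.6, -0.5]
grip_width: 0.371
grip_force: 20.0
```

Run:
```python
from h import *
a=cam("top")[0];b=cam("scene")[0]
i=np.hstack([cv2.resize(a[140:240,200:400],(400,200)),cv2.resize(b[190:290,190:390],(400,200))])
cv2.imwrite("pics/t6.png",i[:,:,::-1])
```

```text
(no output)
```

View pics/t6.png

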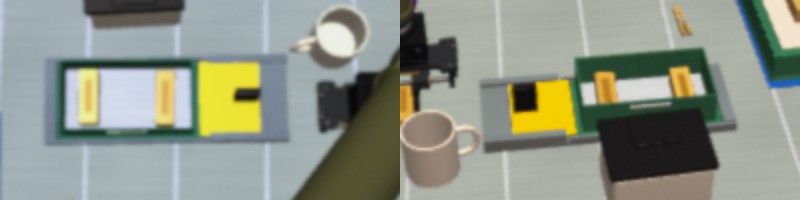

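Both placed soaps lie flat in the tin, with the middle slot free. I bring soap C there.

Call:
{"op": "jog_arm", "data": {"commands": [[0.25, 0, 0, 0.06, 0, 0, 0], [0.25, 0, 0, 0.12, 0, 0, 0], [0.25, 0, 0, 0.18, 0, 0, 0], [0.25, 0, 0.03, 0.23, 0, 0, -0.05], [0.25, 0, 0.079, 0.26, 0, 0, -0.05]]}}

```text
time: 32.98
position: [0.5828, -0.2734, 0.1442]
tool_rot: [3.137, 0.007, 0.005]
ft_force: [0.5, -0.5, -1.0]
grip_width: 0.368
grip_force: 20.0
```

Call:
{"op": "jog_arm", "data": {"commands": [[0.25, 0.01, 0.07, 0, 0, 0, 0], [0.25, 0.02, 0.14, 0, 0, 0, 0], [0.25, 0.03, 0.21, 0, 0, 0, 0], [0.25, 0.04, 0.28, 0, 0, 0, 0], [0.25, 0.046, 0.35, 0, 0, 0, 0]]}}

```text
time: 33.4
position: [0.606, -0.0923, 0.1407]
tool_rot: [-3.141, -0.017, -0.0]
ft_force: [-0.3, -0.8, -1.5]
grip_width: 0.366
grip_force: 20.0
```

Call:
{"op": "jog_arm", "data": {"commands": [[0.25, 0, 0.07, 0, 0, 0, 0], [0.25, 0, 0.14, 0, 0, 0, 0], [0.25, 0, 0.21, 0, 0, 0, 0], [0.25, 0, 0.28, 0, 0, 0, 0], [0.25, 0, 0.34, 0, 0, 0, 0]]}}

```text
time: 33.82
position: [0.6054, 0.0789, 0.1406]
tool_rot: [-3.141, -0.02, 0.001]
ft_force: [-0.7, 0.1, -1.3]
grip_width: 0.366
grip_force: 20.0
```

Call:
{"op": "jog_arm", "data": {"commands": [[0.25, 0, 0.01, 0, 0, 0, 0], [0.25, 0, 0.01, -0.02, 0, 0, 0], [0.25, 0, 0.01, -0.04, 0, 0, 0], [0.25, 0, 0.01, -0.05, 0, 0, 0], [0.25, 0, 0.01, -0.05, 0, 0, 0]]}}

```text
time: 34.23
position: [0.6045, 0.0782, 0.1134]
tool_rot: [3.14, 0.012, -0.006]
ft_force: [-0.6, -0.6, -1.0]
grip_width: 0.363
grip_force: 20.0
```

Call:
{"op": "jog_arm", "data": {"commands": [[0.25, 0, 0, 0, 0, 0, 0], [0.25, 0, 0, 0, 0, 0, 0], [0.25, 0, 0, 0, 0, 0, 0], [0.25, 0, 0, 0, 0, 0, 0], [0.25, 0, 0, 0, 0, 0, 0]]}}

```text
time: 34.65
position: [0.6063, 0.0808, 0.1162]
tool_rot: [-3.141, -0.017, -0.001]
ft_force: [0.4, -0.3, -1.3]
grip_width: 0.367
grip_force: 20.0
```

Call:
{"op": "jog_arm", "data": {"commands": [[0.25, 0, 0, -0.04, 0, 0, 0], [0.25, 0, 0, -0.08, 0, 0, 0], [0.25, 0, 0, -0.12, 0, 0, 0], [0.25, 0, 0, -0.15, 0, 0, 0], [0.25, 0, 0, -0.165, 0, 0, 0]]}}

```text
time: 35.07
position: [0.6046, 0.0809, 0.0313]
tool_rot: [3.141, 0.018, -0.005]
ft_force: [0.2, 0.7, -1.8]
grip_width: 0.368
grip_force: 20.0
```

Call:
{"op": "jog_arm", "data": {"commands": [[0.25, 0, 0, -0.008, 0, 0, 0], [0.25, 0, 0, -0.016, 0, 0, 0], [0.25, 0, 0, -0.02, 0, 0, 0], [0.25, 0, 0, -0.022, 0, 0, 0], [0.25, 0, 0, -0.022, 0, 0, 0]]}}

```text
time: 35.48
position: [0.6064, 0.081, 0.0229]
tool_rot: [-3.141, -0.017, -0.002]
ft_force: [0.1, 0.1, -1.4]
grip_width: 0.367
grip_force: 20.0
```

Call:
{"op": "jog_arm", "data": {"commands": [[0.25, 0, 0, 0, 0, 0, 0], [0.46, 0, 0, 0, 0, 0, 0], [0.46, 0, 0, 0, 0, 0, 0], [0.46, 0, 0, 0, 0, 0, 0], [0.46, 0, 0, 0, 0, 0, 0]]}}

```text
time: 35.9
position: [0.6062, 0.081, 0.0226]
tool_rot: [-3.141, -0.018, -0.001]
ft_force: [0.2, -0.3, 0.4]
grip_width: 0.456
grip_force: 0.0
```

Call:
{"op": "jog_arm", "data": {"commands": [[0.46, 0, 0, 0, 0, 0, 0], [0.46, 0, 0, 0.03, 0, 0, 0], [0.46, 0, 0, 0.08, 0, 0, 0], [0.46, 0, 0, 0.16, 0, 0, 0], [0.46, 0, 0, 0.24, 0, 0, 0]]}}

```text
time: 36.32
position: [0.6048, 0.0806, 0.1425]
tool_rot: [3.14, 0.017, -0.005]
ft_force: [0.3, 0.7, -0.7]
grip_width: 0.456
grip_force: 0.0
```

Call:
{"op": "jog_arm", "data": {"commands": [[0.6, -0.02, 0.02, 0.07, 0, 0, 0.047], [0.6, -0.05, 0.07, 0.11, 0, 0, 0.047], [0.6, -0.08, 0.13, 0.13, 0, 0, 0.047], [0.6, -0.11, 0.19, 0.15, 0, 0, 0.047], [0.6, -0.14, 0.25, 0.16, 0, 0, 0.047]]}}

```text
time: 36.73
position: [0.5359, 0.2071, 0.2244]
tool_rot: [-3.139, -0.055, -0.004]
ft_force: [1.0, 1.1, -0.2]
grip_width: 0.594
grip_force: 0.0
```

Call:
{"op": "jog_arm", "data": {"commands": [[0.6, -0.03, 0.06, 0, 0, 0, 0], [0.6, -0.06, 0.12, 0, 0, 0, 0], [0.6, -0.09, 0.18, 0, 0, 0, 0], [0.6, -0.12, 0.24, 0, 0, 0, 0], [0.6, -0.16, 0.306, 0, 0, 0, 0]]}}

```text
time: 37.15
position: [0.456, 0.3593, 0.2226]
tool_rot: [3.141, 0.053, 0.002]
ft_force: [0.6, 0.8, -0.1]
grip_width: 0.599
grip_force: 0.0
```

Call:
{"op": "jog_arm", "data": {"commands": [[0.6, 0, 0, 0, 0, 0, 0], [0.6, 0, 0, 0, 0, 0, 0], [0.6, 0, 0, 0, 0, 0, 0], [0.6, 0, 0, 0, 0, 0, 0], [0.6, 0, 0, 0, 0, 0, 0]]}}

```text
time: 37.57
position: [0.4571, 0.3573, 0.2224]
tool_rot: [3.141, 0.052, 0.001]
ft_force: [0.3, 0.6, 1.2]
grip_width: 0.603
grip_force: 0.0
```

Run:
```python
from h import *
s=ctrl.get_state();print(s["position"].round(4),s["tool_rot"].round(3),s["joint_positions"].round(2))
c=cam("wrist")
show("lhandle",blobs(c,(8,60,60),(25,255,255),.09,600,(150,50,420,250)))
a=cam("top");b=cam("scene")[0]
show("tin soaps",blobs(a,(12,60,100),(30,255,255),.043,60,(225,165,302,212)))
i=np.hstack([cv2.resize(a[0][140:240,200:400],(400,200)),cv2.resize(b[190:290,190:390],(400,200))])
cv2.imwrite("pics/t7.png",np.vstack([i,cv2.resize(c[0],(533,400))[:,:533].__class__((400,800,3),np.uint8)*0+np.pad(cv2.resize(c[0],(533,400)),((0,0),(0,267),(0,0)))])[:,:,::-1])
```

```text
[0.4571 0.3573 0.2224] [3.141e+00 5.200e-02 1.000e-03] [-0.99  0.17  0.32  1.64 -0.06  1.34 -2.2 ]
lhandle
   [281. 193.] [457.7 358.3] [72. 15.] 2.1
tin soaps
   [282. 188.] [607.5  19.3] [93. 26.] 0.6
   [263. 188.] [606.8  80.9] [93. 26.] 1.0
   [244. 189.] [607.6 142.6] [89. 26.] 1.3
```

View pics/t7.png

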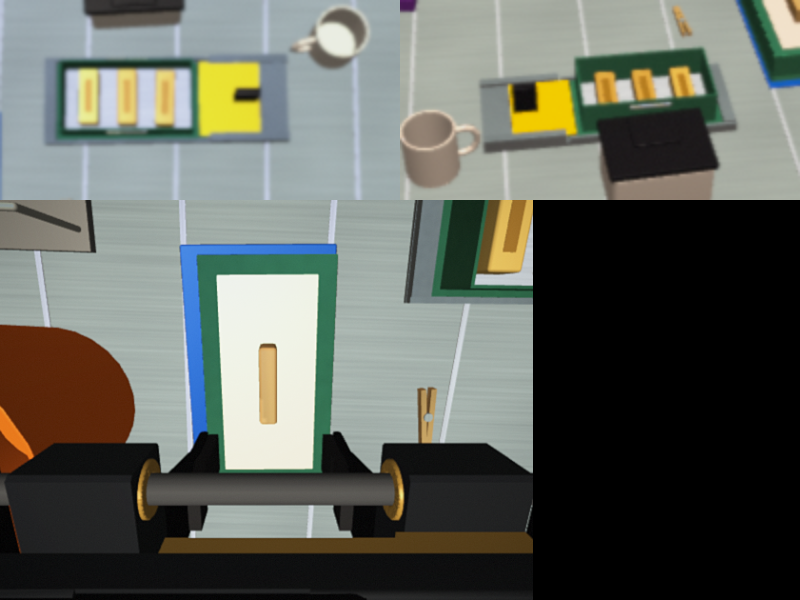

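The picture shows three soaps flat and side by side in the tin, the gate still shut, and the lid standing upright on the mat with its handle at (267,383). I pick up the lid.

Call:
{"op": "jog_arm", "data": {"commands": [[0.6, -0.002, 0.004, -0.05, 0, 0, 0], [0.6, -0.002, 0.004, -0.1, 0, 0, 0], [0.6, -0.002, 0.004, -0.16, 0, 0, 0], [0.6, -0.002, 0.004, -0.22, 0, 0, 0], [0.6, -0.002, 0.004, -0.25, 0, 0, 0]]}}

```text
time: 38.13
position: [0.4535, 0.359, 0.0937]
tool_rot: [3.138, 0.055, -0.006]
ft_force: [0.3, 0.4, 0.6]
grip_width: 0.599
grip_force: 0.0
```

Call:
{"op": "jog_arm", "data": {"commands": [[0.6, 0, 0, -0.03, 0, 0, 0], [0.6, 0, 0, -0.05, 0, 0, 0], [0.6, 0, 0, -0.065, 0, 0, 0], [0.6, 0, 0, -0.07, 0, 0, 0], [0.6, 0, 0, -0.07, 0, 0, 0]]}}

```text
time: 38.55
position: [0.4551, 0.3608, 0.0622]
tool_rot: [3.141, 0.056, -0.0]
ft_force: [-0.4, 0.2, -0.1]
grip_width: 0.603
grip_force: 0.0
```

Call:
{"op": "jog_arm", "data": {"commands": [[0.6, 0, 0, 0, 0, 0, 0], [0.6, 0, 0, 0, 0, 0, 0], [0, 0, 0, 0, 0, 0, 0], [0, 0, 0, 0, 0, 0, 0], [0, 0, 0, 0, 0, 0, 0]], "grip_force": 45}}

```text
time: 38.97
position: [0.4552, 0.3611, 0.0628]
tool_rot: [-3.141, -0.056, -0.001]
ft_force: [0.2, 0.6, 0.5]
grip_width: 0.451
grip_force: 0.0
```

Call:
{"op": "jog_arm", "data": {"commands": [[0, 0, 0, 0, 0, 0, 0], [0, 0, 0, 0, 0, 0, 0], [0, 0, 0, 0, 0, 0, 0], [0, 0, 0, 0, 0, 0, 0], [0, 0, 0, 0, 0, 0, 0]]}}

```text
time: 39.38
position: [0.455, 0.3606, 0.0623]
tool_rot: [3.141, 0.056, -0.0]
ft_force: [-0.8, -1.7, 1.5]
grip_width: 0.176
grip_force: 45.0
```

Call:
{"op": "jog_arm", "data": {"commands": [[0, 0, 0, 0, 0, 0, 0], [0, 0, 0, 0, 0, 0, 0], [0, 0, 0, 0, 0, 0, 0], [0, 0, 0, 0, 0, 0, 0], [0, 0, 0, 0, 0, 0, 0]]}}

```text
time: 39.8
position: [0.455, 0.3606, 0.0623]
tool_rot: [3.141, 0.056, -0.0]
ft_force: [-0.2, -1.8, 1.3]
grip_width: 0.181
grip_force: 45.0
```

Call:
{"op": "jog_arm", "data": {"commands": [[0, 0, 0, 0.04, 0, 0, 0], [0, 0, 0, 0.1, 0, 0, 0], [0, 0, 0, 0.17, 0, 0, 0], [0, 0, 0, 0.24, 0, 0, 0], [0, 0, 0, 0.31, 0, 0, 0]]}}

```text
time: 40.22
position: [0.4543, 0.361, 0.218]
tool_rot: [3.141, 0.056, -0.002]
ft_force: [1.0, 0.7, -2.9]
grip_width: 0.178
grip_force: 45.0
```

Call:
{"op": "jog_arm", "data": {"commands": [[0, 0, -0.03, 0.02, 0, 0, 0], [0, 0.01, -0.08, 0.03, 0, 0, 0], [0, 0.02, -0.14, 0.03, 0, 0, 0.04], [0, 0.03, -0.2, 0.03, 0, 0, 0.1], [0, 0.04, -0.25, 0.03, 0, 0, 0.2]]}}

```text
time: 40.63
position: [0.4749, 0.2339, 0.2318]
tool_rot: [3.133, 0.222, -0.001]
ft_force: [1.2, 0.0, -2.2]
grip_width: 0.181
grip_force: 45.0
```

Call:
{"op": "jog_arm", "data": {"commands": [[0, 0.02, -0.03, 0, 0, 0, 0.2], [0, 0.04, -0.06, 0, 0, 0, 0.4], [0, 0.06, -0.09, 0, 0, 0, 0.6], [0, 0.08, -0.12, 0, 0, 0, 0.8], [0, 0.1, -0.15, 0, 0, 0, 1]]}}

```text
time: 41.05
position: [0.525, 0.1606, 0.2316]
tool_rot: [-2.967, -1.032, 0.001]
ft_force: [-0.5, 0.6, -2.8]
grip_width: 0.184
grip_force: 45.0
```

Call:
{"op": "jog_arm", "data": {"commands": [[0, 0.02, -0.02, 0, 0, 0, 0.2], [0, 0.04, -0.04, 0, 0, 0, 0.4], [0, 0.06, -0.06, 0, 0, 0, 0.6], [0, 0.08, -0.08, 0, 0, 0, 0.8], [0, 0.1, -0.1, 0, 0, 0, 1]]}}

```text
time: 41.47
position: [0.5751, 0.1109, 0.2314]
tool_rot: [-2.598, -1.765, 0.001]
ft_force: [-0.1, -0.2, -1.8]
grip_width: 0.18
grip_force: 45.0
```

Call:
{"op": "jog_arm", "data": {"commands": [[0, 0.02, -0.02, 0, 0, 0, 0.2], [0, 0.04, -0.04, 0, 0, 0, 0.4], [0, 0.06, -0.059, 0, 0, 0, 0.6], [0, 0.06, -0.059, 0, 0, 0, 0.76], [0, 0.06, -0.059, 0, 0, 0, 0.76]]}}

```text
time: 41.88
position: [0.6051, 0.0807, 0.2312]
tool_rot: [-2.204, -2.238, 0.002]
ft_force: [-0.5, 0.5, -2.4]
grip_width: 0.18
grip_force: 45.0
```

Call:
{"op": "jog_arm", "data": {"commands": [[0, 0, 0, -0.03, 0, 0, 0], [0, 0, 0, -0.06, 0, 0, 0], [0, 0, 0, -0.07, 0, 0, 0], [0, 0, 0, -0.07, 0, 0, 0], [0, 0, 0, -0.07, 0, 0, 0]]}}

```text
time: 42.3
position: [0.6047, 0.082, 0.1972]
tool_rot: [-2.205, -2.237, 0.0]
ft_force: [0.3, -0.9, -2.6]
grip_width: 0.183
grip_force: 45.0
```

Call:
{"op": "jog_arm", "data": {"commands": [[0, 0, 0, 0, 0, 0, 0], [0, 0, 0, 0, 0, 0, 0], [0, 0, 0, 0, 0, 0, 0], [0, 0, 0, 0, 0, 0, 0], [0, 0, 0, 0, 0, 0, 0]]}}

```text
time: 42.72
position: [0.6051, 0.0815, 0.1977]
tool_rot: [2.205, 2.237, 0.001]
ft_force: [-0.0, -1.1, -2.7]
grip_width: 0.181
grip_force: 45.0
```

Call:
{"op": "jog_arm", "data": {"commands": [[0, 0, 0, -0.03, 0, 0, 0], [0, 0, 0, -0.06, 0, 0, 0], [0, 0, 0, -0.09, 0, 0, 0], [0, 0, 0, -0.11, 0, 0, 0], [0, 0, 0, -0.12, 0, 0, 0]]}}

```text
time: 43.13
position: [0.6041, 0.0813, 0.1357]
tool_rot: [-2.204, -2.237, 0.003]
ft_force: [-0.0, 0.1, -3.0]
grip_width: 0.18
grip_force: 45.0
```

Call:
{"op": "jog_arm", "data": {"commands": [[0, 0, 0, -0.01, 0, 0, 0], [0, 0, 0, -0.02, 0, 0, 0], [0, 0, 0, -0.03, 0, 0, 0], [0, 0, 0, -0.04, 0, 0, 0], [0, 0, 0, -0.04, 0, 0, 0]]}}

```text
time: 43.55
position: [0.6046, 0.0809, 0.1165]
tool_rot: [2.205, 2.238, -0.002]
ft_force: [-0.6, -0.6, -3.3]
grip_width: 0.184
grip_force: 45.0
```

The lid's mouth is over the rim with no side force. I push it home.

Call:
{"op": "jog_arm", "data": {"commands": [[0, 0, 0, -0.008, 0, 0, 0], [0, 0, 0, -0.016, 0, 0, 0], [0, 0, 0, -0.024, 0, 0, 0], [0, 0, 0, -0.032, 0, 0, 0], [0, 0, 0, -0.04, 0, 0, 0]]}}

```text
time: 43.97
position: [0.6056, 0.0811, 0.0981]
tool_rot: [2.204, 2.237, 0.002]
ft_force: [-1.9, -1.5, 3.9]
grip_width: 0.182
grip_force: 45.0
```

Call:
{"op": "jog_arm", "data": {"commands": [[0, 0, 0, -0.008, 0, 0, 0], [0, 0, 0, -0.016, 0, 0, 0], [0, 0, 0, -0.024, 0, 0, 0], [0, 0, 0, -0.032, 0, 0, 0], [0, 0, 0, -0.038, 0, 0, 0]]}}

```text
time: 44.38
position: [0.6051, 0.0811, 0.0779]
tool_rot: [2.205, 2.237, -0.0]
ft_force: [-0.5, -2.7, 4.2]
grip_width: 0.174
grip_force: 45.0
```

Call:
{"op": "jog_arm", "data": {"commands": [[0, 0, 0, -0.002, 0, 0, 0], [0, 0, 0, -0.004, 0, 0, 0], [0, 0, 0, -0.006, 0, 0, 0], [0, 0, 0, -0.006, 0, 0, 0], [0, 0, 0, -0.006, 0, 0, 0]]}}

```text
time: 44.8
position: [0.6051, 0.081, 0.0757]
tool_rot: [2.205, 2.237, 0.0]
ft_force: [-2.4, -3.8, 5.3]
grip_width: 0.179
grip_force: 45.0
```

Call:
{"op": "jog_arm", "data": {"commands": [[0, 0, 0, -0.002, 0, 0, 0], [0, 0, 0, -0.004, 0, 0, 0], [0, 0, 0, -0.004, 0, 0, 0], [0, 0, 0, -0.004, 0, 0, 0], [0, 0, 0, -0.004, 0, 0, 0]]}}

```text
time: 45.22
position: [0.605, 0.081, 0.0757]
tool_rot: [-2.205, -2.237, -0.001]
ft_force: [-6.3, -3.2, 16.6]
grip_width: 0.181
grip_force: 45.0
```

Call:
{"op": "jog_arm", "data": {"commands": [[0, 0, 0, -0.002, 0, 0, 0], [0, 0, 0, -0.004, 0, 0, 0], [0, 0, 0, -0.004, 0, 0, 0], [0, 0, 0, -0.004, 0, 0, 0], [0, 0, 0, -0.004, 0, 0, 0]]}}

```text
time: 45.63
position: [0.6051, 0.081, 0.0757]
tool_rot: [-2.205, -2.237, -0.002]
ft_force: [-11.1, -4.4, 27.0]
grip_width: 0.178
grip_force: 45.0
```

Seated against a hard stop at 27 N. I release and go to the gate handle.

Call:
{"op": "jog_arm", "data": {"commands": [[0, 0, 0, 0.006, 0, 0, 0], [0.6, 0, 0, 0.006, 0, 0, 0], [0.6, 0, 0, 0.006, 0, 0, 0], [0.6, 0, 0, 0.006, 0, 0, 0], [0.6, 0, 0, 0.006, 0, 0, 0]]}}

```text
time: 46.05
position: [0.6046, 0.0822, 0.0735]
tool_rot: [-2.204, -2.238, 0.0]
ft_force: [-0.2, -0.3, 0.3]
grip_width: 0.399
grip_force: 0.0
```

Call:
{"op": "jog_arm", "data": {"commands": [[0.6, 0, 0, 0.02, 0, 0, 0], [0.6, 0, 0, 0.06, 0, 0, 0], [0.6, 0, 0, 0.12, 0, 0, 0], [0.6, 0, -0.03, 0.19, 0, 0, 0], [0.6, 0, -0.09, 0.22, 0, 0, 0]]}}

```text
time: 46.47
position: [0.6071, 0.0416, 0.1891]
tool_rot: [2.195, 2.245, 0.011]
ft_force: [1.0, -0.1, 0.2]
grip_width: 0.592
grip_force: 0.0
```

Call:
{"op": "jog_arm", "data": {"commands": [[0.6, 0.01, -0.07, 0, 0, 0, 0], [0.6, 0.012, -0.14, 0, 0, 0, 0], [0.6, 0.012, -0.22, 0, 0, 0, 0], [0.6, 0.012, -0.294, 0, 0, 0, 0], [0.6, 0.012, -0.294, 0, 0, 0, 0]]}}

```text
time: 46.88
position: [0.6095, -0.122, 0.1856]
tool_rot: [2.215, 2.22, -0.006]
ft_force: [-0.8, -1.9, 0.5]
grip_width: 0.597
grip_force: 0.0
```

Call:
{"op": "jog_arm", "data": {"commands": [[0.6, 0, 0, -0.03, 0, 0, 0], [0.6, 0, 0, -0.06, 0, 0, 0], [0.6, 0, 0, -0.1, 0, 0, 0], [0.6, 0, 0, -0.1, 0, 0, 0], [0.6, 0, 0, -0.1, 0, 0, 0]]}}

```text
time: 47.3
position: [0.6103, -0.1101, 0.1338]
tool_rot: [-2.204, -2.237, 0.002]
ft_force: [-0.4, 0.0, -0.1]
grip_width: 0.599
grip_force: 0.0
```

Run:
```python
from h import *
s=ctrl.get_state();print(s["position"].round(4),s["tool_rot"].round(3))
c=cam("top")
show("panel",blobs(c,(0,0,170),(180,60,255),.072,200,(225,165,302,212)))
show("lhandle",blobs(c,(5,60,60),(25,255,255),.104,30,(240,172,285,198)))
b=cam("scene")[0]
cv2.imwrite("pics/t8.png",np.hstack([cv2.resize(c[0][140:240,200:350],(450,300)),cv2.resize(b[190:310,220:370],(375,300))[:,:350]])[:,:,::-1])
```

```text
[ 0.6103 -0.1101  0.1338] [-2.204e+00 -2.237e+00  2.000e-03]
panel
   [262. 186.] [607.4  82.8] [191.  90.] 90.6
lhandle
   [262. 185.] [603.7  82.3] [65. 13.] 90.6
```

View pics/t8.png

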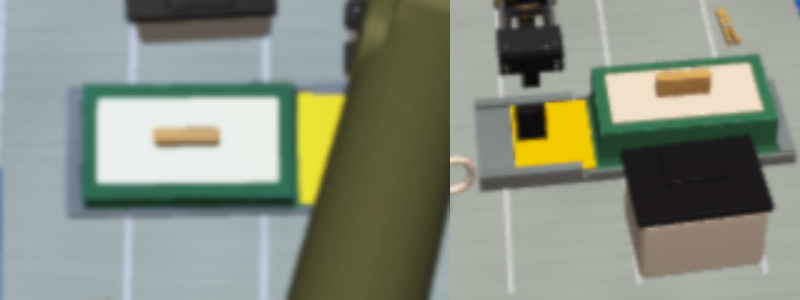

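The lid is seated level with its panel exactly where it started (607,83). I grip the gate handle: down 0.102 m, then pull toward -y.

Call:
{"op": "jog_arm", "data": {"commands": [[0.6, 0, -0.004, -0.05, 0, 0, 0], [0.6, 0, -0.004, -0.1, 0, 0, 0], [0.6, 0, -0.004, -0.15, 0, 0, 0], [0.6, 0, -0.004, -0.19, 0, 0, 0], [0.6, 0, -0.004, -0.203, 0, 0, 0]]}}

```text
time: 47.82
position: [0.6098, -0.1121, 0.031]
tool_rot: [-2.203, -2.237, 0.003]
ft_force: [-1.2, 0.5, -0.4]
grip_width: 0.603
grip_force: 0.0
```

Call:
{"op": "jog_arm", "data": {"commands": [[0.6, 0, 0, 0, 0, 0, 0], [0.3, 0, 0, 0, 0, 0, 0], [0, 0, 0, 0, 0, 0, 0], [0, 0, 0, 0, 0, 0, 0], [0, 0, 0, 0, 0, 0, 0]], "grip_force": 15}}

```text
time: 48.23
position: [0.612, -0.1127, 0.0343]
tool_rot: [2.204, 2.237, 0.003]
ft_force: [-0.5, -0.1, -0.3]
grip_width: 0.379
grip_force: 0.0
```

Call:
{"op": "jog_arm", "data": {"commands": [[0, 0, 0, 0, 0, 0, 0], [0, 0, 0, 0, 0, 0, 0], [0, 0, 0, 0, 0, 0, 0], [0, 0, 0, 0, 0, 0, 0], [0, 0, 0, 0, 0, 0, 0]]}}

```text
time: 48.65
position: [0.6108, -0.1126, 0.0331]
tool_rot: [-2.204, -2.238, 0.0]
ft_force: [-2.0, 0.1, 2.7]
grip_width: 0.161
grip_force: 15.0
```

Call:
{"op": "jog_arm", "data": {"commands": [[0, 0, -0.01, 0, 0, 0, 0], [0, 0, -0.02, 0, 0, 0, 0], [0, 0, -0.03, 0, 0, 0, 0], [0, 0, -0.04, 0, 0, 0, 0], [0, 0, -0.05, 0, 0, 0, 0]]}}

```text
time: 49.07
position: [0.6114, -0.1381, 0.0331]
tool_rot: [2.205, 2.237, 0.001]
ft_force: [-0.1, 2.7, 3.5]
grip_width: 0.164
grip_force: 15.0
```

Call:
{"op": "jog_arm", "data": {"commands": [[0, 0, -0.004, 0, 0, 0, 0], [0, 0, -0.008, 0, 0, 0, 0], [0, 0, -0.012, 0, 0, 0, 0], [0, 0, -0.016, 0, 0, 0, 0], [0, 0, -0.016, 0, 0, 0, 0]]}}

```text
time: 49.48
position: [0.6116, -0.1462, 0.0331]
tool_rot: [2.204, 2.236, 0.001]
ft_force: [0.7, 1.0, 3.7]
grip_width: 0.159
grip_force: 15.0
```

Call:
{"op": "jog_arm", "data": {"commands": [[0, 0, -0.004, 0, 0, 0, 0], [0, 0, -0.008, 0, 0, 0, 0], [0, 0, -0.01, 0, 0, 0, 0], [0, 0, -0.01, 0, 0, 0, 0], [0, 0, -0.01, 0, 0, 0, 0]]}}

```text
time: 49.9
position: [0.6116, -0.1486, 0.0331]
tool_rot: [-2.203, -2.238, -0.003]
ft_force: [0.7, 5.5, 6.0]
grip_width: 0.158
grip_force: 15.0
```

The gate travelled the full 36 mm and met its stop. I release and retreat.

Call:
{"op": "jog_arm", "data": {"commands": [[0, 0, 0, 0, 0, 0, 0], [0.6, 0, 0, 0, 0, 0, 0], [0.6, 0, 0, 0, 0, 0, 0], [0.6, 0, 0, 0, 0, 0, 0], [0.6, 0, 0, 0, 0, 0, 0]]}}

```text
time: 50.32
position: [0.6101, -0.1516, 0.0321]
tool_rot: [-2.206, -2.236, 0.002]
ft_force: [0.4, -0.5, 0.6]
grip_width: 0.381
grip_force: 0.0
```

Call:
{"op": "jog_arm", "data": {"commands": [[0.6, 0, 0, 0.04, 0, 0, 0], [0.6, 0, 0, 0.1, 0, 0, 0], [0.6, 0, 0, 0.18, 0, 0, 0], [0.6, 0, 0, 0.26, 0, 0, 0], [0.6, 0, 0, 0.34, 0, 0, 0]]}}

```text
time: 50.73
position: [0.6101, -0.1513, 0.204]
tool_rot: [-2.206, -2.236, 0.002]
ft_force: [0.4, -1.2, 0.0]
grip_width: 0.593
grip_force: 0.0
```

Call:
{"op": "jog_arm", "data": {"commands": [[0.6, -0.05, 0.03, 0.05, 0, 0, 0], [0.6, -0.1, 0.05, 0.1, 0, 0, 0], [0.6, -0.14, 0.07, 0.12, 0, 0, 0], [0.6, -0.14, 0.07, 0.12, 0, 0, 0], [0.6, -0.14, 0.07, 0.12, 0, 0, 0]]}}

```text
time: 51.15
position: [0.5408, -0.1156, 0.2637]
tool_rot: [2.204, 2.237, 0.004]
ft_force: [-0.1, 0.0, -1.5]
grip_width: 0.597
grip_force: 0.0
```

Call:
{"op": "jog_arm", "data": {"commands": [[0.6, 0, 0, 0, 0, 0, 0], [0.6, 0, 0, 0, 0, 0, 0], [0.6, 0, 0, 0, 0, 0, 0], [0.6, 0, 0, 0, 0, 0, 0], [0.6, 0, 0, 0, 0, 0, 0]]}}

```text
time: 51.57
position: [0.541, -0.1159, 0.2621]
tool_rot: [-2.205, -2.237, 0.002]
ft_force: [0.2, -0.1, 0.5]
grip_width: 0.597
grip_force: 0.0
```

Run:
```python
from h import *
b=cam("scene")[0];w=cam("wrist")[0]
cv2.imwrite("pics/t9.png",np.hstack([cv2.resize(b[120:320,60:360],(450,300)),cv2.resize(w,(350,300))])[:,:,::-1])
```

```text
(no output)
```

View pics/t9.png

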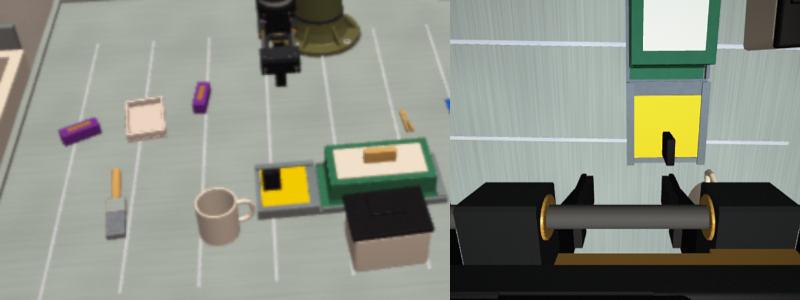

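The gate is at the open end, the lid is on level, and the bystanders and purple look-alikes are untouched.

```bash
python3 -c "
from bench import ctrl
print(ctrl.close_job())"
```

```text
the job is handed in; nothing more can be done
None
```

I handed the job in; it returned no verdict. The last pictures show the three yellow soaps laid flat in the tin before closing, the lid fully home, the gate open at its stop, and the visible bystanders and purple look-alikes undisturbed.

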